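Strip the T-slot rail, proof its spring gauge, reset a stop

ROBOT

A 7-joint arm with a two-finger parallel gripper is mounted at the origin on a cart in front of the work surface, level with it; the furniture and walls round the work are solid. World frame = base frame: x ahead of the robot, y to its left, z up, the work surface at z = 0. Lengths are in mm, angles in rad, forces in N, time in s.
With the tool pointing down it reaches from about 425 to 875 mm from the base axis. Payload 8.4 kg.
Tool frame: the origin (TCP) lies on the mounting face of the last link; the fingertips stand 182 mm ahead of it and the grasp point (between the pads) lies 164 mm ahead of it; z points along the fingers, y is the line along which they close (so a half turn about z gives the same grasp; the last joint's range is limited). The gripper opens to 87 mm and grips with 3 to 60 N. Pads are 19 mm wide; open, the fingers measure 117 mm over their backs; the gripper's body (75 mm by 190 mm) begins 51 mm behind the grasp point.
Start: joints at [-0.099, 0.333, 0.04, 1.465, -0.013, 1.343, -0.059], TCP at [649.98, -0.013, 404.746] pointing down, gripper open.
Joint ranges: [-2.58, 2.58], [-0.38, 2.09], [-1.3, 1.39], [0.25, 2.4], [-1.5, 4.64], [0.08, 2.09], [-2.65, 2.65]. Speed limits (rad/s): [2.22, 2.22, 2.79, 2.79, 3.14, 3.14, 3.14].

INTERFACE

Orientations are given as a unit quaternion [w, x, y, z].
In Python, from bench import telemetry, imaging, ctrl gives the robot as it stands.
- The arm moves only by the shell command python3 -m crank 'ROWS' [FORCE]. ROWS is JSON, a list of rows, each an object of numbers: "tx", "ty", "tz": the shift along the tool's x, y, z in m; "wx", "wy", "wz": the turn, a rotation vector about the tool's x, y, z in degrees; "grip": the gripper's target within -1 to 1 (shut at 1, half-way at 0, fully open at -1). A call has exactly 10 rows; each row shifts and turns the commanded pose from where the row before left it, along the tool's axes as they then stand; what a row does not reach is not made up. A row lasts 1/12 s, in which the tool goes at most 41.7 mm and 7.16 degrees, less where a joint would pass 70% of its speed; a pose out of reach is approached as far as the arm can. A call is refused whole if a number of a shift passes 0.0417 or a number of a turn 7.16, either way. A call with a gripper value outside its range is refused whole. The fingers move at their own pace and stop on an object; FORCE is the grip in N (left out, the last holds). Time passes only in rows, so rows that do not move let the fingers close, or fill a call up. It gives the time, the measured TCP pose, the force, the opening and the grip force at its end, in the units of the state.
- telemetry.state(): the state, without advancing time (a new reading comes with each control period).
- imaging.read_camera(name): name is "scene" or "side" or "wrist"; returns the picture (400x640x3 uint8, blue, green, red); there is no depth.
- imaging.get_calibration(name): a dict with "fx", "fy", "cx", "cy" (pixels), "position" and "orientation" of the camera in the world. Camera axes: x right, y down, z forward; pixel columns grow to the right and rows downward; lengths in mm; the calibration is good to about 2 mm. A picture is of the moment at which its call begins: read the wrist's pose just before it. get_calibration takes no time and is no camera call; for the wrist camera it gives the pose at the moment of the call.
- ctrl.sign_off(): hands the job in; it is judged then, once.
The state is a dict: "t": time; "q": joint angles; "dq": joint speeds; "joint_torque": joint torques, N m; "tcp_pos": TCP position; "orientation": TCP orientation; "wrist_force": force on the tool from outside, world axes, zero at the start; "wrist_torque": the same for the moment, N m; "width": opening from 0.0 (shut) to 1.0 (fully open); "finger_force": force on a finger pad.
Only numpy, scipy, OpenCV 4.12 (cv2) and the standard library are available. Lean on these libraries where they do the work, as an engineer would, in place of code of your own. Each camera call takes 0.05 s, during which the arm holds its last target. There are 200 camera calls.

TASK

Strip the gauge rail, proof its spring and set a stop: slide every clamp dog along the T-slot to the open end, lift it out there and put it in the green tray. With the slot clear, pull the gauge's orange-handled slide out until its black pointer is level with the red marker, hold it there for two seconds and take it back fully home, and do this twice. Then set one upright dog back into the slot from the open end, slid in until its whole foot is under the lips; the others stay in the tray, and the oil bottle is left where it stands.

Things in the scene. Friction and masses are not known exactly. Their poses are not given: they have to be found in the camera images.
- rail: Fixed aluminium T-slot rail, 56 mm wide (x). Origin on its underside (z = 0), mid-slot; +y runs to the open end, +z up. Slot floor 6 mm up; cavity 31 mm wide, 6 to 18 mm up; lips above it, 18 to 24 mm up, leave a 15 mm gap. Lips run from y = -100 to +90 mm; beyond, to y = 134, bed and side walls (to 18 mm) are open above and at the end. Blue gauge housing at y = -191 to -102 mm, 50 mm high.
- rail_exit (a point): Middle of the slot floor, 6 mm up, at y = +112 mm of the rail, where the lips are cut away: a dog whose foot is here, give or take 6 mm along the rail, lifts straight out. Axes as the rail's.
- gauge (a joint): Travel of the gauge's sprung slide along the rail's +y, m: 0 is fully home (against the housing), at most 0.092. A spring pulls it home with about 2 N at 0 and 6 N at 0.09, damped (about 15 N per m/s); let go, it runs home by itself.
- gauge_grip (a point): Point on the axis of the gauge slide's upright orange handle, 52 mm above the counter. The handle is 18 (across the rail) x 22 (along it) mm, from 30 to 70 mm up, and stands on a steel plate 56 x 30 mm whose top is 30 mm up. Axes as the rail's; fully home it is at y = -85 mm of the rail.
- gauge_pointer (a point): Tip of the small black pointer on the near (-x of the rail) edge of the gauge slide, 40 mm from the slide's middle, level with the handle's middle along the rail (same rail y), 28.5 mm up.
- mark_top (a point): Top middle of the fixed red marker blade beside the near side of the rail, 18 (across) x 4 (along the rail) mm, 25 mm high, its middle 43 mm from the rail's middle; its foot is 14 mm long. Axes as the rail's. The pointer is level with it when both have the same y along the rail, 50 to 80 mm out from home.
- tray: Loose green parts tray (0.6 kg), 92 (x) x 190 (y) x 24 mm high, walls and floor 4 mm, black mat inside. Origin at the centre of its underside; y is its long axis.
- oil_center (a point): Centre of a small amber oil bottle with black cap, 44 mm in diameter, 72 mm high, loose; a bystander. Point 36 mm above its foot.
- dog0_head (a point): Clamp dog, loose, 0.12 kg, its foot in the T-slot at the start. Steel foot 26 (x) x 24 (y) x 8 mm high, neck 10 x 18 x 12 mm, dark block head 22 (x, across the slot) x 24 (y, along it) x 38 mm with a brass disc on top: 60 mm tall. This point is in the head, on the axis, 40 mm above the underside of the foot; z runs up the dog. 3 or 4 dogs are present; absent ones read None.
- dog1_head (a point): Clamp dog, loose, 0.12 kg, its foot in the T-slot at the start. Steel foot 26 (x) x 24 (y) x 8 mm high, neck 10 x 18 x 12 mm, dark block head 22 (x, across the slot) x 24 (y, along it) x 38 mm with a brass disc on top: 60 mm tall. This point is in the head, on the axis, 40 mm above the underside of the foot; z runs up the dog. 3 or 4 dogs are present; absent ones read None.
- dog2_head (a point): Clamp dog, loose, 0.12 kg, its foot in the T-slot at the start. Steel foot 26 (x) x 24 (y) x 8 mm high, neck 10 x 18 x 12 mm, dark block head 22 (x, across the slot) x 24 (y, along it) x 38 mm with a brass disc on top: 60 mm tall. This point is in the head, on the axis, 40 mm above the underside of the foot; z runs up the dog. 3 or 4 dogs are present; absent ones read None.
- dog3_head (a point): Clamp dog, loose, 0.12 kg, its foot in the T-slot at the start. Steel foot 26 (x) x 24 (y) x 8 mm high, neck 10 x 18 x 12 mm, dark block head 22 (x, across the slot) x 24 (y, along it) x 38 mm with a brass disc on top: 60 mm tall. This point is in the head, on the axis, 40 mm above the underside of the foot; z runs up the dog. 3 or 4 dogs are present; absent ones read None.
- dog0: Clamp dog 0 again: origin at the middle of the underside of its foot, same axes.
- dog1: Clamp dog 1 again: origin at the middle of the underside of its foot, same axes.
- dog2: Clamp dog 2 again: origin at the middle of the underside of its foot, same axes.
- dog3: Clamp dog 3 again: origin at the middle of the underside of its foot, same axes.
Mind the look-alikes: they are no part of the job. What is shaped like the dog0 but blue, pink or purple is not meant.

How it is judged (in metres and radians):
On the way, in this order (a step that is already met when the one before it is completed fails the run):
1. every clamp dog is in the green tray (x of dog0_head in the frame of tray between -0.046 and 0.046 m and y of dog0_head in the frame of tray between -0.095 and 0.095 m and z of dog0_head in the frame of tray between 0 and 0.06 m and x of dog1_head in the frame of tray between -0.046 and 0.046 m and y of dog1_head in the frame of tray between -0.095 and 0.095 m and z of dog1_head in the frame of tray between 0 and 0.06 m and x of dog2_head in the frame of tray between -0.046 and 0.046 m and y of dog2_head in the frame of tray between -0.095 and 0.095 m and z of dog2_head in the frame of tray between 0 and 0.06 m and x of dog3_head in the frame of tray between -0.046 and 0.046 m and y of dog3_head in the frame of tray between -0.095 and 0.095 m and z of dog3_head in the frame of tray between 0 and 0.06 m), for 0.2 s.
2. the dogs all in the tray, the gauge's pointer is held within 4 mm of the red marker's middle along the rail for 1.5 s (all of step 1 and y of gauge_pointer in the frame of mark_top between -0.004 and 0.004 m), for 1.5 s.
3. the gauge slide is home to within 3 mm (value of joint gauge below 0.003 m), for 0.2 s.
4. the dogs all in the tray, the pointer is held a second time within 4 mm of the marker for 1.5 s (all of step 2), for 1.5 s.
At the end, for the whole second after the job is handed in: A dog stands at rest in the slot, upright, its foot wholly under the lips (middle at y = -70 to +79 mm of the rail); every other dog is at rest in the tray (head point inside its outline, under 60 mm above its underside); the gauge slide is home to within 3 mm (((x of dog0_head in the frame of tray between -0.046 and 0.046 m and y of dog0_head in the frame of tray between -0.095 and 0.095 m and z of dog0_head in the frame of tray between 0 and 0.06 m) or (y of dog0 in the frame of rail between -0.07 and 0.079 m and x of dog0 in the frame of rail between -0.006 and 0.006 m and z of dog0 in the frame of rail between 0.003 and 0.012 m and angle between dog0's own z axis and vertical below 0.12 rad)) and ((x of dog1_head in the frame of tray between -0.046 and 0.046 m and y of dog1_head in the frame of tray between -0.095 and 0.095 m and z of dog1_head in the frame of tray between 0 and 0.06 m) or (y of dog1 in the frame of rail between -0.07 and 0.079 m and x of dog1 in the frame of rail between -0.006 and 0.006 m and z of dog1 in the frame of rail between 0.003 and 0.012 m and angle between dog1's own z axis and vertical below 0.12 rad)) and ((x of dog2_head in the frame of tray between -0.046 and 0.046 m and y of dog2_head in the frame of tray between -0.095 and 0.095 m and z of dog2_head in the frame of tray between 0 and 0.06 m) or (y of dog2 in the frame of rail between -0.07 and 0.079 m and x of dog2 in the frame of rail between -0.006 and 0.006 m and z of dog2 in the frame of rail between 0.003 and 0.012 m and angle between dog2's own z axis and vertical below 0.12 rad)) and ((x of dog3_head in the frame of tray between -0.046 and 0.046 m and y of dog3_head in the frame of tray between -0.095 and 0.095 m and z of dog3_head in the frame of tray between 0 and 0.06 m) or (y of dog3 in the frame of rail between -0.07 and 0.079 m and x of dog3 in the frame of rail between -0.006 and 0.006 m and z of dog3 in the frame of rail between 0.003 and 0.012 m and angle between dog3's own z axis and vertical below 0.12 rad)) and ((y of dog0 in the frame of rail between -0.07 and 0.079 m and x of dog0 in the frame of rail between -0.006 and 0.006 m and z of dog0 in the frame of rail between 0.003 and 0.012 m and angle between dog0's own z axis and vertical below 0.12 rad) or (y of dog1 in the frame of rail between -0.07 and 0.079 m and x of dog1 in the frame of rail between -0.006 and 0.006 m and z of dog1 in the frame of rail between 0.003 and 0.012 m and angle between dog1's own z axis and vertical below 0.12 rad) or (y of dog2 in the frame of rail between -0.07 and 0.079 m and x of dog2 in the frame of rail between -0.006 and 0.006 m and z of dog2 in the frame of rail between 0.003 and 0.012 m and angle between dog2's own z axis and vertical below 0.12 rad) or (y of dog3 in the frame of rail between -0.07 and 0.079 m and x of dog3 in the frame of rail between -0.006 and 0.006 m and z of dog3 in the frame of rail between 0.003 and 0.012 m and angle between dog3's own z axis and vertical below 0.12 rad)) and linear speed of each of dog0, dog1, dog2, dog3 below 0.03 m/s and value of joint gauge below 0.003 m); the robot touches nothing.
It fails at once if the oil bottle is moved by more than 30 mm (distance of oil_center from where it was at the start of the episode above 0.03 m).
Of dog0, dog1, dog2, dog3 only 3 to 4 are there at a start; the rules pass over those that are not, and their reading is None.
At some moment in a run one of tray may be knocked a few centimetres aside while the robot is not near it.
Once in a run the grip may slacken for a moment while it holds something.
It also fails if it takes over 200 s, if anything falls off the work surface, if the arm or the gripper's body presses on something with over 40 N, if the wrist force passes 120 N, or if a joint passes its speed limit or range.

## Working session

There is one attempt and no reset: what is moved stays moved. The work goes in short steps, Python scripts to look and compute and a shell command to move; the robot and the scene stay as the last step left them, time stands still between calls to the robot, and variables do not carry over. Pictures are saved under pics/ and viewed, at most 14 in all, crops included, and the job is handed in when it is done.

```bash
ls; mkdir -p pics; python3 - <<'E'
from bench import telemetry, imaging
import cv2, numpy as np
s=telemetry.state(); print(s)
for n in ("scene","side","wrist"):
    c=imaging.get_calibration(n); print(n,c)
    cv2.imwrite(f"pics/{n}0.png",imaging.read_camera(n))
E
```

```text
pics
{'t': 0.0, 'q': array([-0.09917171,  0.33390412,  0.03983545,  1.46632567, -0.01339957,
        1.34329149, -0.0585166 ]), 'dq': array([-2.24527757e-03,  6.70420911e-04, -2.11646644e-04, -1.51247683e-03,
        7.56750236e-05,  1.00936868e-04, -7.90705260e-04]), 'joint_torque': array([ 1.06989024e-03, -6.56351209e+01,  1.33598529e+00, -4.03798449e+01,
       -5.97442500e-02,  4.47441044e-02,  1.62792835e-04]), 'tcp_pos': array([ 6.49807993e+02, -7.92228568e-03,  4.03836260e+02]), 'orientation': array([-5.51437574e-04,  7.07115903e-01,  7.07097170e-01, -6.22405049e-04]), 'wrist_force': array([-0.6045735 ,  0.05507601, -0.33849172]), 'wrist_torque': array([-0.0353663 , -0.02563699, -0.01186941]), 'finger_force': 0.0, 'width': 0.9977092180750132}
scene {'fx': 502.2983490037358, 'fy': 502.2983490037358, 'cx': 314.4193353501278, 'cy': 199.33863245577453, 'position': array([ 295.27698911, -294.77783032,  687.22732978]), 'orientation': array([-0.36751485,  0.90378455, -0.20158049,  0.08643852])}
side {'fx': 480.5279983856378, 'fy': 480.5279983856378, 'cx': 323.12533374180447, 'cy': 207.48355519791915, 'position': array([ 302.48261517, -564.89066878,  478.5341842 ]), 'orientation': array([-0.52516698,  0.83648756, -0.12626959,  0.09243481])}
wrist {'fx': 295.60665945811104, 'fy': 295.60665945811104, 'cx': 322.8634920274008, 'cy': 202.52459526855642, 'position': array([650.68556735,  72.8773064 , 382.82848685]), 'orientation': array([ 1.36272110e-01,  9.90671062e-01,  4.54641437e-04, -7.42567425e-04])}
```

View pics/scene0.png

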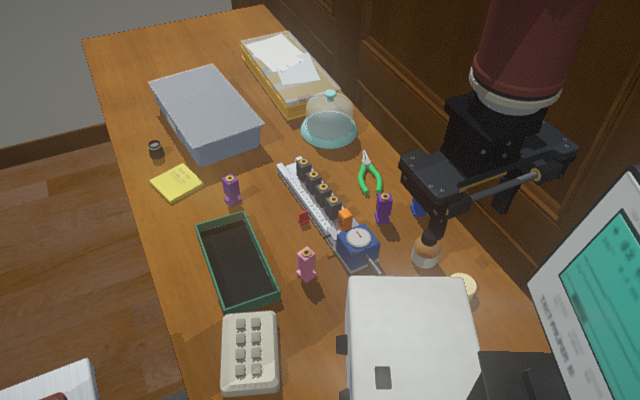

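View pics/side0.png

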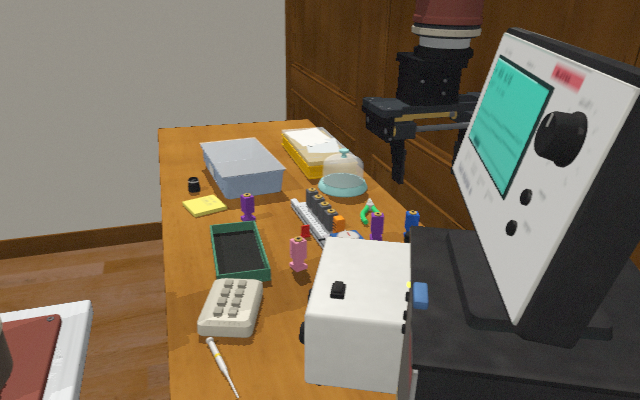

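View pics/wrist0.png

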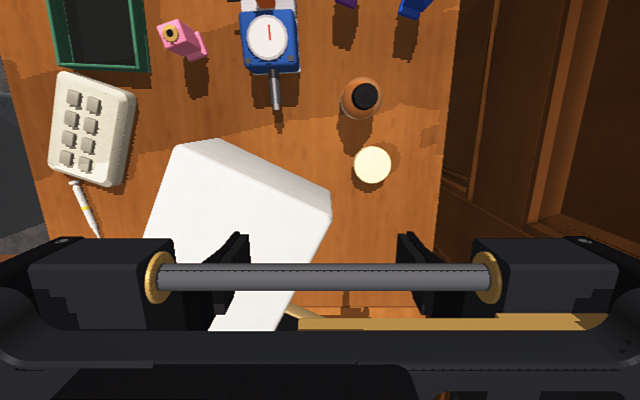

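The scene view shows four black dogs on the rail, with brass tops near (303,160), (314,174), (324,186) and (334,199). It also shows the orange handle (346,213), gauge (359,238), red marker (304,217), tray (237,262) and bottle (427,250). The pink, purple and blue dogs are look-alikes. I'll cast rays for these.

```bash
cat > h.py <<'E'
import cv2, numpy as np
from scipy.spatial.transform import Rotation as R
from bench import telemetry, imaging
def rot(q): return R.from_quat([q[1],q[2],q[3],q[0]])
def cast(c,uv,z):
    uv=np.atleast_2d(np.asarray(uv,float))
    d=np.c_[(uv[:,0]-c['cx'])/c['fx'],(uv[:,1]-c['cy'])/c['fy'],np.ones(len(uv))]
    d=rot(c['orientation']).apply(d); p=np.asarray(c['position'])
    return p+d*((z-p[2])/d[:,2])[:,None]
def proj(c,P):
    v=rot(c['orientation']).inv().apply(np.atleast_2d(P)-c['position'])
    return np.c_[v[:,0]/v[:,2]*c['fx']+c['cx'],v[:,1]/v[:,2]*c['fy']+c['cy']]
def snap(n):
    c=imaging.get_calibration(n); return c,imaging.read_camera(n)
def blobs(mask,amin=8):
    n,l,s,ce=cv2.connectedComponentsWithStats(mask.astype(np.uint8))
    return [(ce[i],s[i]) for i in range(1,n) if s[i][4]>=amin]
E
python3 - <<'E'
from h import *
np.set_printoptions(precision=1,suppress=True)
c=imaging.get_calibration('scene')
for n,uv,z in [('dogs',[(303,160),(314,174),(324,186),(334,199)],66),('handle',[(346,210)],70),('dial',[(359,238)],50),('bottle foot',[(427,250)],36),('mark',[(304,214)],25),('tray',[(196,222),(243,212),(280,295),(228,310)],24),('rail far corners',[(278,166),(299,157)],18),('lookalikes',[(307,250),(384,195),(231,177),(417,205)],60),('clear dome',[(330,93),(330,130)],40)]:
    print(n,cast(c,uv,z)[:,:2].tolist())
E
```

```text
dogs [[584.4885404776992, 354.32807063231286], [586.6984323503376, 310.7975680559534], [589.4163747063907, 274.9807678835587], [590.9087994012007, 238.6593188266947]]
handle [[595.6147165886318, 203.56293832542258]]
dial [[595.1898973480123, 154.55589523061224]]
bottle foot [[691.3809243255052, 94.26228200612326]]
mark [[544.5767577742696, 262.92173584099254]]
tray [[364.19607753432797, 326.53964593876816], [447.4336094166187, 314.44562628541127], [440.00595102327316, 123.54165861696202], [358.2507115753266, 132.10188227567278]]
rail far corners [[554.1738607511272, 408.8865298633129], [603.2794844254453, 416.28859017052156]]
lookalikes [[503.4480351433533, 160.62780126138426], [678.3022112255503, 215.4894385948005], [448.7891840183471, 372.91086541087196], [717.6255401430328, 170.33422725166378]]
clear dome [[747.7348198060762, 565.8549980259866], [686.8369445059918, 444.1295195406744]]
```

```bash
python3 -m crank '[{"tx":0.028,"ty":-0.0065,"grip":-1},{"tx":0.028,"ty":-0.0065,"grip":-1},{"tx":0.028,"ty":-0.0065,"grip":-1},{"tx":0.028,"ty":-0.0065,"grip":-1},{"tx":0.028,"ty":-0.0065,"grip":-1},{"tx":0.028,"ty":-0.0065,"grip":-1},{"tx":0.028,"ty":-0.0065,"grip":-1},{"tx":0.028,"ty":-0.0065,"grip":-1},{"tx":0.028,"ty":-0.0065,"grip":-1},{"tx":0.02,"ty":-0.0065,"grip":-1}]' 20; python3 - <<'E'
from h import *
c,im=snap('wrist'); print(telemetry.state()['tcp_pos'],c)
cv2.imwrite('pics/w1.png',im); np.save('w1.npy',im)
E
```

```text
[ 6.49896520e+02 -2.81456472e-02  4.04194721e+02] {'fx': 295.60665945811104, 'fy': 295.60665945811104, 'cx': 322.8634920274008, 'cy': 202.52459526855642, 'position': array([650.71424637,  72.87715532, 382.94691066]), 'orientation': array([ 1.36264393e-01,  9.90672204e-01,  4.39121729e-04, -6.38397786e-04])}invalid input
```

View pics/w1.png

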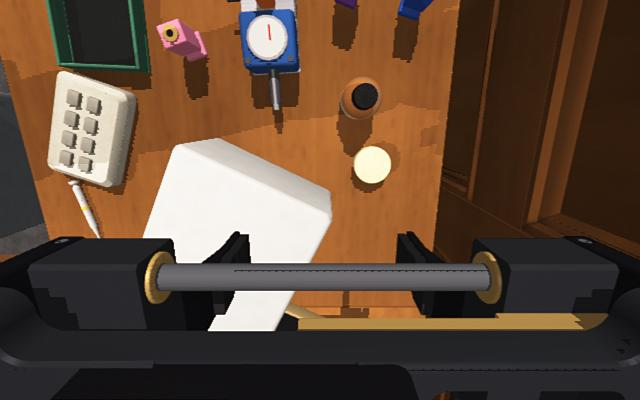

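The picture is unchanged because the move was refused. Probably every row needs all seven keys.

```bash
python3 -m crank '[{"tx":0.028,"ty":-0.0065,"tz":0,"wx":0,"wy":0,"wz":0,"grip":-1},{"tx":0.028,"ty":-0.0065,"tz":0,"wx":0,"wy":0,"wz":0,"grip":-1},{"tx":0.028,"ty":-0.0065,"tz":0,"wx":0,"wy":0,"wz":0,"grip":-1},{"tx":0.028,"ty":-0.0065,"tz":0,"wx":0,"wy":0,"wz":0,"grip":-1},{"tx":0.028,"ty":-0.0065,"tz":0,"wx":0,"wy":0,"wz":0,"grip":-1},{"tx":0.028,"ty":-0.0065,"tz":0,"wx":0,"wy":0,"wz":0,"grip":-1},{"tx":0.028,"ty":-0.0065,"tz":0,"wx":0,"wy":0,"wz":0,"grip":-1},{"tx":0.028,"ty":-0.0065,"tz":0,"wx":0,"wy":0,"wz":0,"grip":-1},{"tx":0.028,"ty":-0.0065,"tz":0,"wx":0,"wy":0,"wz":0,"grip":-1},{"tx":0.02,"ty":-0.0065,"tz":0,"wx":0,"wy":0,"wz":0,"grip":-1}]' 20; python3 - <<'E'
from h import *
s=telemetry.state(); c,im=snap('wrist'); print(s['t'],s['tcp_pos'],c['position'],c['orientation'])
cv2.imwrite('pics/w1.png',im); np.save('w1.npy',im)
E
```

```text
t: 1.03
tcp_pos: [583.9, 274.8, 404.5]
orientation: [-0.001, 0.706, 0.708, 0.0]
wrist_force: [-0.0, 0.6, 0.1]
width: 1.005
finger_force: 0.0
1.0333 [583.93922935 274.81562089 404.45516843] [584.65365308 347.73413992 383.41348314] [ 1.35826089e-01  9.90731611e-01  1.44810462e-03 -2.27684416e-04]
```

View pics/w1.png

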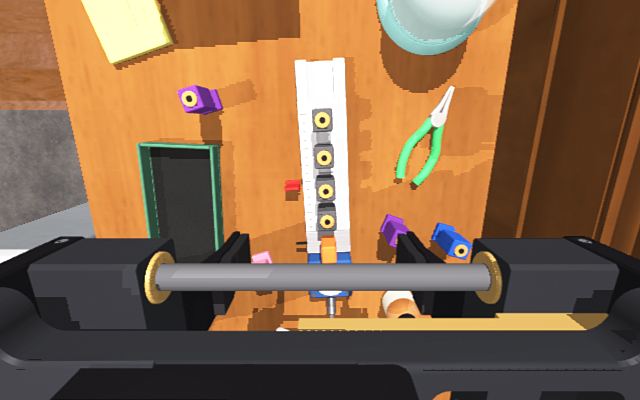

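The wrist view shows four brass tops at (322,120), (324,157), (325,191) and (327,222). The rail's open end is at (296–344, 60), the red marker at (292,185), the orange handle at (328,248) and the tray at (150–220, 143+). Next I'll measure with masks in this view and the scene view.

```bash
python3 - <<'E'
from h import *
np.set_printoptions(precision=1,suppress=True)
def rep(c,im,name):
    h=cv2.cvtColor(im,cv2.COLOR_BGR2HSV); H,S,V=cv2.split(h)
    print(name)
    for nm,m,z,a in [('brass',(H>15)&(H<32)&(S>90)&(V>120),66,12),('red',((H<4)|(H>175))&(S>190)&(V>110),25,12),('orange',(H>8)&(H<17)&(S>200)&(V>190),70,20)]:
        for ce,s in blobs(m,a):
            if s[4]<400: 
                p=cast(c,ce,z)[0]
                if 330<p[0]<740 and 100<p[1]<450: print(nm,ce,s[:5],p)
    return H,S,V
c=imaging.get_calibration('wrist'); im=np.load('w1.npy')
H,S,V=rep(c,im,'wrist')
white=(S<40)&(V>150); 
xs=[]
for r in range(64,235,6):
    k=np.where(white[r,280:365])[0]+280
    if len(k): xs.append((k.min(),r,k.max()))
xs=np.array(xs)
L=cast(c,xs[:,:2],20); Rr=cast(c,xs[:,[2,1]],20)
print(np.c_[xs,L[:,:2],Rr[:,:2]])
g=(H>65)&(H<95)&(S>80)
g[:,:120]=0;g[:,240:]=0;g[:120]=0
k=cv2.findContours(g.astype(np.uint8),cv2.RETR_EXTERNAL,cv2.CHAIN_APPROX_SIMPLE)[0]
k=max(k,key=cv2.contourArea); print(cv2.boundingRect(k))
rep(imaging.get_calibration('scene'),cv2.imread('pics/scene0.png'),'scene')
E
```

```text
wrist
brass [77.8 47.6] [77 43  3 10 14] [342.3 418.7  66. ]
brass [159.3  62.1] [156  55   6  17  45] [420.  406.4  66. ]
brass [166.9  62.6] [165  55   5  18  54] [427.5 406.   66. ]
brass [80.8 64.6] [78 57  6 18 50] [342.  403.6  66. ]
brass [127.4  82.1] [121  66  14  39 297] [385.4 387.8  66. ]
brass [169.3  81.2] [168  78   4   8  13] [427.6 388.9  66. ]
brass [95.3 84.3] [91 81 10  8 34] [352.8 385.4  66. ]
brass [95.7 92.9] [93 90  7  6 21] [351.6 377.3  66. ]
brass [189.5  98.4] [183  91  14  16 142] [446.  372.7  66. ]
brass [190.7 123. ] [176  94  26  46 357] [444.6 348.6  66. ]
brass [396.4 102.5] [394  99   6   8  39] [656.5 370.4  66. ]
brass [227.7 120.3] [220 105  17  36 294] [483.2 351.6  66. ]
brass [394.4 126.7] [390 109  11  32 143] [656.2 346.5  66. ]
brass [167.1 116.5] [166 112   4   9  18] [420.8 354.9  66. ]
brass [321.8 119.6] [314 112  16  16 165] [580.6 353.   66. ]
brass [173.1 116.3] [169 114   7   7  22] [427.1 355.1  66. ]
brass [414. 132.] [407 125  15  15  15] [677.  341.3  66. ]
brass [123.6 141.4] [121 133   6  19  47] [371.6 329.3  66. ]
brass [ 
[... 2109 characters left out ...]
583.8 350.6  66. ]
brass [313.3 174.2] [309 171   9   7  38] [585.4 310.9  66. ]
brass [229.3 178.1] [226 176   8   6  33] [443.7 365.1  66. ]
brass [279.5 189.7] [277 187   5   8  15] [514.1 299.5  66. ]
brass [333.4 199. ] [329 195   9   8  47] [589.9 239.1  66. ]
brass [290.4 200.4] [287 197   8   8  13] [521.1 267.4  66. ]
brass [297.6 211.1] [293 209  10   5  15] [522.1 238.9  66. ]
brass [383.1 238.4] [381 234   5   9  16] [622.5 126.2  66. ]
brass [402.8 242.6] [395 234  16  19  60] [646.6 105.3  66. ]
brass [321.7 249.7] [319 247   6   6  13] [522.7 147.1  66. ]
brass [389.7 249.1] [386 247   8   6  15] [620.7 102.8  66. ]
brass [306.  252.3] [302 249   9   7  44] [498.1 152.8  66. ]
```

```bash
python3 - <<'E'
import cv2
im=cv2.imread('pics/w1.png')[50:260,240:400]
cv2.imwrite('pics/w1c.png',cv2.resize(im,None,fx=2.85,fy=2.85,interpolation=cv2.INTER_CUBIC))
E
```

```text
(no output)
```

View pics/w1c.png

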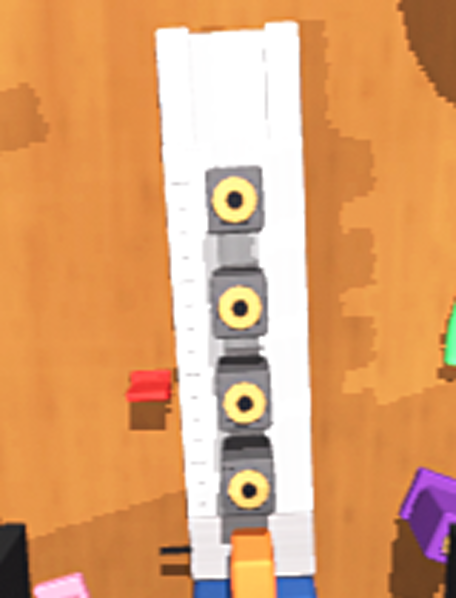

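The crop shows the rail's open end at row ~59.5, the lips ending near row 102, the marker at (292,184), the pointer tip at (297,243) and the handle's top edge near row 237.

```bash
python3 - <<'E'
from h import *
np.set_printoptions(precision=1,suppress=True)
c=imaging.get_calibration('wrist'); o=np.array([590.,288]);
u=np.array([-.0567,.9984]); v=np.array([.9984,.0567])
o=np.array([580.6+(353-288)*.0578,288.])
for n,uv,z in [('end L',(295.5,60.5),18),('end R',(344,58.2),18),('lips end',(320,102.6),24),('pointer',(297,243),28.5),('marker top',(292,181.5),25),('marker bot',(292,186),25),('handle top',(328,237),70),
 ('dogs',(321.8,119.6),66),('d',(323.6,157.4),66),('d',(325.3,190.9),66),('d',(326.7,221.2),66),('trayTL',(139,143.5),24),('trayTR',(221.5,145),24),('tray R low',(219,225),24)]:
    p=cast(c,uv,z)[0]; d=p[:2]-o; print(n,p,'rail xy',d@v,d@u)
E
```

```text
end L [550.1 417.4  18. ] rail xy -26.84351712753896 131.14107827295297
end R [605.  420.2  18. ] rail xy 28.07677843165994 130.80913831086582
lips end [578.2 372.   24. ] rail xy -1.4148792281218867 84.2654214195403
pointer [549.3 199.   28.5] rail xy -40.04030591326659 -86.86567133102943
marker top [544.1 279.3  25. ] rail xy -40.69350282980674 -6.372530422841779
marker bot [544.  273.7  25. ] rail xy -41.129715071559545 -12.033709100521012
handle top [588.5 224.6  70. ] rail xy 0.5788835954560261 -63.580044568969775
dogs [580.6 353.   66. ] rail xy -0.06108890191349037 65.15273999168807
d [582.8 314.1  66. ] rail xy -0.08335139646946477 26.192449659304362
d [585.  277.4  66. ] rail xy 0.010967897272446292 -10.622744264029723
d [586.9 242.1  66. ] rail xy -0.05443433238354034 -45.939158279737086
trayTL [361.7 323.9  24. ] rail xy -220.2493342173471 48.51268591533011
trayTR [460.4 323.   24. ] rail xy -121.77872835038065 41.92606558692231
tray R low [448.6 221.3  24. ] rail xy -139.27837154687347 -58.94751560844257
```

```bash
python3 -m crank '[{"tx":0.026,"ty":-0.0011,"tz":0,"wx":0,"wy":0,"wz":0,"grip":-1},{"tx":0.026,"ty":-0.0011,"tz":0,"wx":0,"wy":0,"wz":0,"grip":-1},{"tx":0.026,"ty":-0.0011,"tz":0,"wx":0,"wy":0,"wz":-3.1,"grip":-1},{"tx":0,"ty":0,"tz":0.03,"wx":0,"wy":0,"wz":0,"grip":-0.3},{"tx":0,"ty":0,"tz":0.03,"wx":0,"wy":0,"wz":0,"grip":-0.3},{"tx":0,"ty":0,"tz":0.03,"wx":0,"wy":0,"wz":0,"grip":-0.3},{"tx":0,"ty":0,"tz":0.03,"wx":0,"wy":0,"wz":0,"grip":-0.3},{"tx":0,"ty":0,"tz":0.03,"wx":0,"wy":0,"wz":0,"grip":-0.3},{"tx":0,"ty":0,"tz":0.03,"wx":0,"wy":0,"wz":0,"grip":-0.3},{"tx":0,"ty":0,"tz":0.012,"wx":0,"wy":0,"wz":0,"grip":-0.3}]' 20; python3 - <<'E'
from h import *
s=telemetry.state(); print(s['t'],s['tcp_pos'],rot(s['orientation']).as_matrix()[:,:2])
c,im=snap('wrist');cv2.imwrite('pics/w2.png',im)
E
```

```text
t: 1.92
tcp_pos: [580.4, 348.8, 208.0]
orientation: [-0.001, 0.688, 0.726, -0.003]
wrist_force: [-0.7, -0.5, -1.0]
width: 0.658
finger_force: 0.0
1.9167 [580.42342631 348.82148779 207.96488715] [[-0.05404624  0.99852548]
 [ 0.99853333  0.05402898]
 [-0.00319158 -0.00526651]]
```

View pics/w2.png

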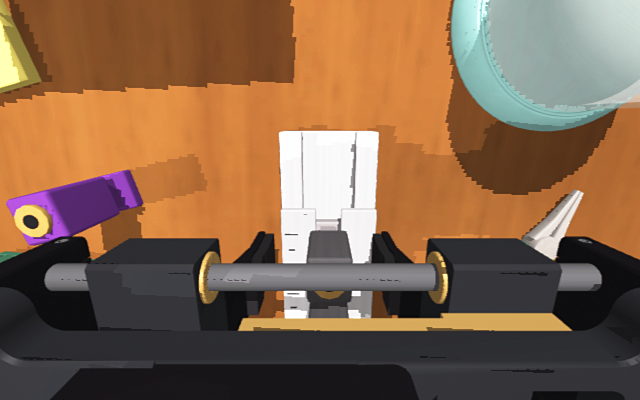

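The dog's head sits between the fingers. The rail end is at row 131 and the lip end at row 208. Now I'll close on it.

```bash
python3 - <<'E'
from h import *
np.set_printoptions(precision=1,suppress=True)
c=imaging.get_calibration('wrist')
for uv,z in [((280,131),18),((377.5,131),18),((282,208),24),((376,208),24)]: print(cast(c,uv,z))
print(telemetry.state()['tcp_pos'])
E
python3 -m crank '[{"tx":0,"ty":0,"tz":0,"wx":0,"wy":0,"wz":0,"grip":-0.3},{"tx":0,"ty":0,"tz":0,"wx":0,"wy":0,"wz":0,"grip":1},{"tx":0,"ty":0,"tz":0,"wx":0,"wy":0,"wz":0,"grip":1},{"tx":0,"ty":0,"tz":0,"wx":0,"wy":0,"wz":0,"grip":1},{"tx":0,"ty":0,"tz":0,"wx":0,"wy":0,"wz":0,"grip":1},{"tx":0,"ty":0,"tz":0,"wx":0,"wy":0,"wz":0,"grip":1},{"tx":0,"ty":0,"tz":0,"wx":0,"wy":0,"wz":0,"grip":1},{"tx":0,"ty":0,"tz":0,"wx":0,"wy":0,"wz":0,"grip":1},{"tx":0,"ty":0,"tz":0,"wx":0,"wy":0,"wz":0,"grip":1},{"tx":0,"ty":0,"tz":0,"wx":0,"wy":0,"wz":0,"grip":1}]' 25
```

```text
[[553.1 413.7  18. ]]
[[607.  416.6  18. ]]
[[555.8 371.   24. ]]
[[609.6 374.   24. ]]
[580.6 348.9 207.8]
t: 2.8
tcp_pos: [581.8, 350.0, 213.1]
orientation: [0.0, 0.688, 0.726, 0.0]
wrist_force: [0.1, -0.4, 3.0]
width: 0.251
finger_force: 24.9
```

```bash
python3 -m crank '[{"tx":0.006,"ty":0,"tz":0,"wx":0,"wy":0,"wz":0,"grip":1},{"tx":0.008,"ty":0,"tz":0,"wx":0,"wy":0,"wz":0,"grip":1},{"tx":0.008,"ty":0,"tz":0,"wx":0,"wy":0,"wz":0,"grip":1},{"tx":0.008,"ty":0,"tz":0,"wx":0,"wy":0,"wz":0,"grip":1},{"tx":0.008,"ty":0,"tz":0,"wx":0,"wy":0,"wz":0,"grip":1},{"tx":0.006,"ty":0,"tz":0,"wx":0,"wy":0,"wz":0,"grip":1},{"tx":0.001,"ty":0,"tz":0,"wx":0,"wy":0,"wz":0,"grip":1},{"tx":0,"ty":0,"tz":0,"wx":0,"wy":0,"wz":0,"grip":1},{"tx":0,"ty":0,"tz":0,"wx":0,"wy":0,"wz":0,"grip":1},{"tx":0,"ty":0,"tz":0,"wx":0,"wy":0,"wz":0,"grip":1}]' 25
python3 - <<'E'
from h import *
c,im=snap('wrist');cv2.imwrite('pics/w3.png',im)
c,im=snap('scene');cv2.imwrite('pics/s3.png',im[110:330,180:460])
E
```

```text
t: 3.63
tcp_pos: [578.9, 396.6, 213.1]
orientation: [-0.001, 0.687, 0.726, 0.001]
wrist_force: [0.5, 1.1, 4.8]
width: 0.25
finger_force: 24.9
```

View pics/w3.png

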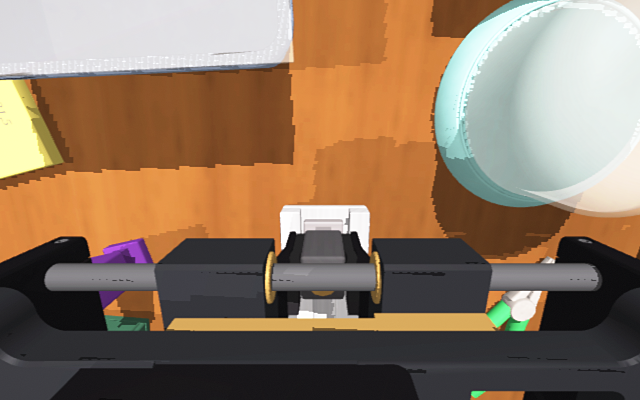

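The held dog's foot is clear of the lips, with its front edge at row 222 and the rail end at row 206. I'll lift it and measure the tray from the scene camera.

```bash
python3 -m crank '[{"tx":0,"ty":0,"tz":-0.005,"wx":0,"wy":0,"wz":0,"grip":1},{"tx":0,"ty":0,"tz":-0.015,"wx":0,"wy":0,"wz":0,"grip":1},{"tx":0,"ty":0,"tz":-0.02,"wx":0,"wy":0,"wz":0,"grip":1},{"tx":0,"ty":0,"tz":-0.02,"wx":0,"wy":0,"wz":0,"grip":1},{"tx":0,"ty":0,"tz":-0.02,"wx":0,"wy":0,"wz":0,"grip":1},{"tx":0,"ty":0,"tz":-0.02,"wx":0,"wy":0,"wz":0,"grip":1},{"tx":0,"ty":0,"tz":0,"wx":0,"wy":0,"wz":0,"grip":1},{"tx":0,"ty":0,"tz":0,"wx":0,"wy":0,"wz":0,"grip":1},{"tx":0,"ty":0,"tz":0,"wx":0,"wy":0,"wz":0,"grip":1},{"tx":0,"ty":0,"tz":0,"wx":0,"wy":0,"wz":0,"grip":1}]' 25
cat >> h.py <<'E'
def tray():
    c,im=snap('scene'); h=cv2.cvtColor(im,cv2.COLOR_BGR2HSV); H,S,V=cv2.split(h)
    g=((H>60)&(H<95)&(S>70)&(V>30)).astype(np.uint8); g[:190]=0;g[350:]=0;g[:,:170]=0;g[:,330:]=0
    k=max(cv2.findContours(cv2.morphologyEx(g,cv2.MORPH_CLOSE,np.ones((5,5))),cv2.RETR_EXTERNAL,cv2.CHAIN_APPROX_NONE)[0],key=cv2.contourArea)
    k=cv2.convexHull(k)[:,0].astype(float)
    # rim: cast hull at 24 mm; near/right walls' lower parts pull outwards: compare rect
    P=cast(c,k,24)[:,:2].astype(np.float32)
    r=cv2.minAreaRect(P)
    a=cv2.approxPolyDP(k.astype(np.float32)[:,None],6,True)[:,0]
    return r,a,cast(c,a,24)[:,:2],im
E
python3 - <<'E'
from h import *
np.set_printoptions(precision=1,suppress=True)
r,a,P,im=tray(); print(r);print(a);print(P); cv2.imwrite('pics/s4.png',im)
E
```

```text
t: 4.57
tcp_pos: [578.8, 394.5, 310.8]
orientation: [-0.0, 0.688, 0.726, -0.002]
wrist_force: [0.2, -0.0, -0.8]
width: 0.254
finger_force: 24.9
((400.4944152832031, 221.0701141357422), (195.77491760253906, 91.54777526855469), 87.61167907714844)
[[244. 213.]
 [279. 292.]
 [224. 313.]
 [195. 225.]]
[[448.2 311.4]
 [440.7 129.3]
 [351.1 129.7]
 [360.6 320.4]]
```

View pics/s4.png

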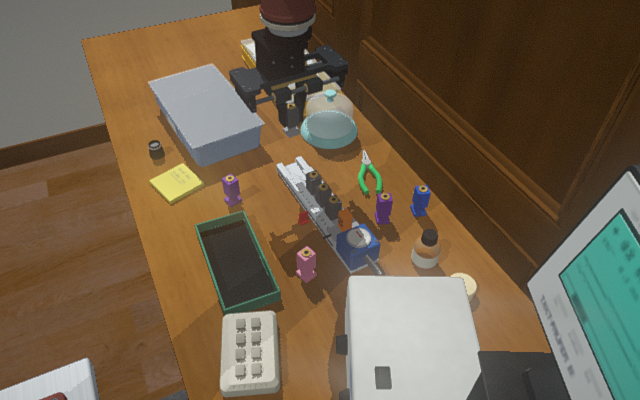

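The dog is held in the gripper and three remain on the rail. The tray's centre is about (399,222) and its yaw is -2.4°. I'll carry the dog to the tray's far part.

```bash
python3 -m crank '[{"tx":-0.011,"ty":-0.022,"tz":0,"wx":0,"wy":0,"wz":0,"grip":1},{"tx":-0.011,"ty":-0.024,"tz":0,"wx":0,"wy":0,"wz":0,"grip":1},{"tx":-0.012,"ty":-0.024,"tz":0,"wx":0,"wy":0,"wz":0,"grip":1},{"tx":-0.012,"ty":-0.024,"tz":0,"wx":0,"wy":0,"wz":0,"grip":1},{"tx":-0.012,"ty":-0.024,"tz":0,"wx":0,"wy":0,"wz":0,"grip":1},{"tx":-0.011,"ty":-0.024,"tz":0,"wx":0,"wy":0,"wz":0,"grip":1},{"tx":-0.011,"ty":-0.022,"tz":0,"wx":0,"wy":0,"wz":0,"grip":1},{"tx":-0.011,"ty":-0.02,"tz":0,"wx":0,"wy":0,"wz":0,"grip":1},{"tx":0,"ty":0,"tz":0.02,"wx":0,"wy":0,"wz":0,"grip":1},{"tx":0,"ty":0,"tz":0.02,"wx":0,"wy":0,"wz":0,"grip":1}]' 25
```

```text
t: 5.45
tcp_pos: [399.7, 293.7, 272.9]
orientation: [0.0, 0.688, 0.726, 0.001]
wrist_force: [0.6, 0.3, -2.6]
width: 0.251
finger_force: 24.9
```

Good. Next I'll lower to about 214, release and rise.

```bash
python3 -m crank '[{"tx":0,"ty":0,"tz":0.02,"wx":0,"wy":0,"wz":0,"grip":1},{"tx":0,"ty":0,"tz":0.02,"wx":0,"wy":0,"wz":0,"grip":1},{"tx":0,"ty":0,"tz":0.013,"wx":0,"wy":0,"wz":0,"grip":1},{"tx":0,"ty":0,"tz":0.004,"wx":0,"wy":0,"wz":0,"grip":1},{"tx":0,"ty":0,"tz":0,"wx":0,"wy":0,"wz":0,"grip":1},{"tx":0,"ty":0,"tz":0,"wx":0,"wy":0,"wz":0,"grip":1},{"tx":0,"ty":0,"tz":0,"wx":0,"wy":0,"wz":0,"grip":-0.2},{"tx":0,"ty":0,"tz":0,"wx":0,"wy":0,"wz":0,"grip":-0.2},{"tx":0,"ty":0,"tz":0,"wx":0,"wy":0,"wz":0,"grip":-0.2},{"tx":0,"ty":0,"tz":0,"wx":0,"wy":0,"wz":0,"grip":-0.2}]' 25
```

```text
t: 6.28
tcp_pos: [400.7, 294.3, 216.4]
orientation: [0.0, 0.688, 0.726, 0.001]
wrist_force: [0.2, 0.5, 0.2]
width: 0.467
finger_force: 0.0
```

```bash
python3 -m crank '[{"tx":0,"ty":0,"tz":-0.03,"wx":0,"wy":0,"wz":0,"grip":-0.3},{"tx":0,"ty":0,"tz":-0.03,"wx":0,"wy":0,"wz":0,"grip":-0.3},{"tx":0.001,"ty":0.02,"tz":-0.024,"wx":0,"wy":0,"wz":0,"grip":-0.3},{"tx":0.001,"ty":0.026,"tz":0,"wx":0,"wy":0,"wz":0,"grip":-0.3},{"tx":0.001,"ty":0.026,"tz":0,"wx":0,"wy":0,"wz":0,"grip":-0.3},{"tx":0.001,"ty":0.026,"tz":0,"wx":0,"wy":0,"wz":0,"grip":-0.3},{"tx":0.001,"ty":0.026,"tz":0,"wx":0,"wy":0,"wz":0,"grip":-0.3},{"tx":0.001,"ty":0.024,"tz":0,"wx":0,"wy":0,"wz":0,"grip":-0.3},{"tx":0.001,"ty":0.022,"tz":0,"wx":0,"wy":0,"wz":0,"grip":-0.3},{"tx":0.001,"ty":0.014,"tz":0,"wx":0,"wy":0,"wz":0,"grip":-0.3}]' 25
python3 - <<'E'
from h import *
np.set_printoptions(precision=1,suppress=True)
s=telemetry.state();c,im=snap('wrist'); print(s['tcp_pos']);cv2.imwrite('pics/w5.png',im)
H,S,V=cv2.split(cv2.cvtColor(im,cv2.COLOR_BGR2HSV))
for ce,st in blobs((H>15)&(H<32)&(S>90)&(V>120),60):
    p=cast(c,ce,66)[0]
    if 550<p[0]<620 and st[4]<900: print(ce,st,p)
E
```

```text
t: 7.12
tcp_pos: [585.8, 311.6, 299.8]
orientation: [0.0, 0.688, 0.726, 0.0]
wrist_force: [-0.6, -0.1, -0.2]
width: 0.646
finger_force: 0.0
[585.8 311.6 299.8]
[320.8 221.6] [311 212  21  20 274] [585.4 309.7  66. ]
[321.  260.1] [312 256  19   8 102] [587.2 277.5  66. ]
[320.2 299.8] [312 296  18  10 104] [588.4 241.6  66. ]
```

```bash
python3 -m crank '[{"tx":-0.001,"ty":-0.001,"tz":0.02,"wx":0,"wy":0,"wz":0,"grip":-0.3},{"tx":0,"ty":0,"tz":0.022,"wx":0,"wy":0,"wz":0,"grip":-0.3},{"tx":0,"ty":0,"tz":0.022,"wx":0,"wy":0,"wz":0,"grip":-0.3},{"tx":0,"ty":0,"tz":0.017,"wx":0,"wy":0,"wz":0,"grip":-0.3},{"tx":0,"ty":0,"tz":0.005,"wx":0,"wy":0,"wz":0,"grip":-0.3},{"tx":0,"ty":0,"tz":0,"wx":0,"wy":0,"wz":0,"grip":1},{"tx":0,"ty":0,"tz":0,"wx":0,"wy":0,"wz":0,"grip":1},{"tx":0,"ty":0,"tz":0,"wx":0,"wy":0,"wz":0,"grip":1},{"tx":0,"ty":0,"tz":0,"wx":0,"wy":0,"wz":0,"grip":1},{"tx":0,"ty":0,"tz":0,"wx":0,"wy":0,"wz":0,"grip":1}]' 25
```

```text
t: 8.0
tcp_pos: [583.1, 311.2, 215.0]
orientation: [0.0, 0.688, 0.726, 0.001]
wrist_force: [-0.1, -0.1, 0.7]
width: 0.358
finger_force: 0.0
```

```bash
python3 -m crank '[{"tx":0,"ty":0,"tz":0,"wx":0,"wy":0,"wz":0,"grip":1},{"tx":0,"ty":0,"tz":0,"wx":0,"wy":0,"wz":0,"grip":1},{"tx":0,"ty":0,"tz":0,"wx":0,"wy":0,"wz":0,"grip":1},{"tx":0.007,"ty":0,"tz":0,"wx":0,"wy":0,"wz":0,"grip":1},{"tx":0.01,"ty":0,"tz":0,"wx":0,"wy":0,"wz":0,"grip":1},{"tx":0.01,"ty":0,"tz":0,"wx":0,"wy":0,"wz":0,"grip":1},{"tx":0.01,"ty":0,"tz":0,"wx":0,"wy":0,"wz":0,"grip":1},{"tx":0.01,"ty":0,"tz":0,"wx":0,"wy":0,"wz":0,"grip":1},{"tx":0.01,"ty":0,"tz":0,"wx":0,"wy":0,"wz":0,"grip":1},{"tx":0.01,"ty":0,"tz":0,"wx":0,"wy":0,"wz":0,"grip":1}]' 25;  python3 -m crank '[{"tx":0.01,"ty":0,"tz":0,"wx":0,"wy":0,"wz":0,"grip":1},{"tx":0.008,"ty":0,"tz":0,"wx":0,"wy":0,"wz":0,"grip":1},{"tx":0.002,"ty":0,"tz":0,"wx":0,"wy":0,"wz":0,"grip":1},{"tx":0,"ty":0,"tz":0,"wx":0,"wy":0,"wz":0,"grip":1},{"tx":0,"ty":0,"tz":0,"wx":0,"wy":0,"wz":0,"grip":1},{"tx":0,"ty":0,"tz":0,"wx":0,"wy":0,"wz":0,"grip":1},{"tx":0,"ty":0,"tz":0,"wx":0,"wy":0,"wz":0,"grip":1},{"tx":0,"ty":0,"tz":0,"wx":0,"wy":0,"wz":0,"grip":1},{"tx":0,"ty":0,"tz":0,"wx":0,"wy":0,"wz":0,"grip":1},{"tx":0,"ty":0,"tz":0,"wx":0,"wy":0,"wz":0,"grip":1}]' 25
```

```text
t: 8.83
tcp_pos: [580.0, 377.4, 214.4]
orientation: [0.001, 0.688, 0.726, -0.0]
wrist_force: [0.9, -5.2, 6.2]
width: 0.25
finger_force: 25.0
t: 9.67
tcp_pos: [578.3, 398.3, 214.5]
orientation: [-0.0, 0.688, 0.726, 0.001]
wrist_force: [0.5, 0.2, 6.1]
width: 0.251
finger_force: 25.0
```

```bash
python3 -m crank '[{"tx":0,"ty":0,"tz":-0.005,"wx":0,"wy":0,"wz":0,"grip":1},{"tx":0,"ty":0,"tz":-0.01,"wx":0,"wy":0,"wz":0,"grip":1},{"tx":0,"ty":0,"tz":-0.02,"wx":0,"wy":0,"wz":0,"grip":1},{"tx":0,"ty":0,"tz":-0.02,"wx":0,"wy":0,"wz":0,"grip":1},{"tx":0,"ty":0,"tz":-0.02,"wx":0,"wy":0,"wz":0,"grip":1},{"tx":0,"ty":0,"tz":-0.02,"wx":0,"wy":0,"wz":0,"grip":1},{"tx":0,"ty":0,"tz":0,"wx":0,"wy":0,"wz":0,"grip":1},{"tx":0,"ty":0,"tz":0,"wx":0,"wy":0,"wz":0,"grip":1},{"tx":0,"ty":0,"tz":0,"wx":0,"wy":0,"wz":0,"grip":1},{"tx":0,"ty":0,"tz":0,"wx":0,"wy":0,"wz":0,"grip":1}]' 25
python3 - <<'E'
from h import *
np.set_printoptions(precision=1,suppress=True)
r,a,P,im=tray(); print(r);print(P); cv2.imwrite('pics/s5.png',cv2.resize(im[100:330,180:460],None,fx=2.5,fy=2.5))
E
```

```text
t: 10.5
tcp_pos: [577.7, 397.6, 307.1]
orientation: [-0.0, 0.688, 0.726, -0.001]
wrist_force: [-0.4, 0.2, -1.8]
width: 0.247
finger_force: 25.0
((400.5116271972656, 221.61837768554688), (195.97366333007812, 91.656982421875), 87.57714080810547)
[[437.9 122.5]
 [351.7 131.3]
 [360.6 320.4]
 [448.2 311.4]]
```

View pics/s5.png

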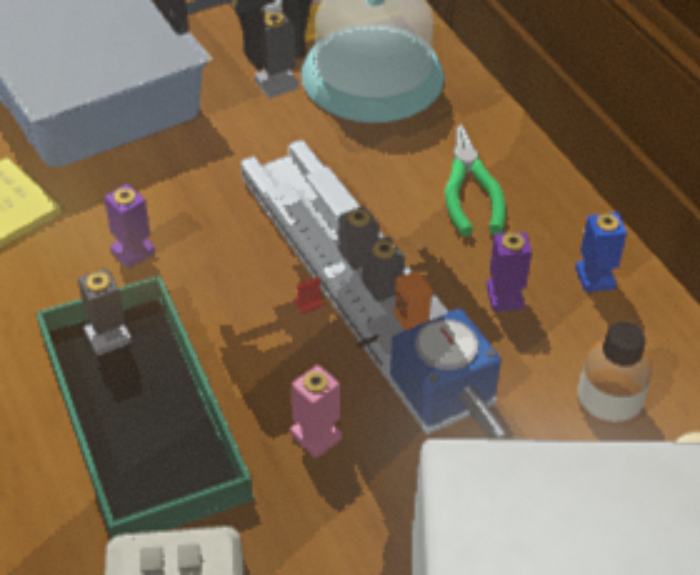

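Dog A stands upright in the tray's far-left part, and dog B is held. I'll place B at y≈255.

```bash
python3 -m crank '[{"tx":-0.015,"ty":-0.021,"tz":0,"wx":0,"wy":0,"wz":0,"grip":1},{"tx":-0.017,"ty":-0.024,"tz":0,"wx":0,"wy":0,"wz":0,"grip":1},{"tx":-0.017,"ty":-0.024,"tz":0,"wx":0,"wy":0,"wz":0,"grip":1},{"tx":-0.017,"ty":-0.024,"tz":0,"wx":0,"wy":0,"wz":0,"grip":1},{"tx":-0.017,"ty":-0.024,"tz":0,"wx":0,"wy":0,"wz":0,"grip":1},{"tx":-0.017,"ty":-0.024,"tz":0,"wx":0,"wy":0,"wz":0,"grip":1},{"tx":-0.017,"ty":-0.022,"tz":0,"wx":0,"wy":0,"wz":0,"grip":1},{"tx":-0.016,"ty":-0.022,"tz":0,"wx":0,"wy":0,"wz":0,"grip":1},{"tx":0,"ty":0,"tz":0,"wx":0,"wy":0,"wz":0,"grip":1},{"tx":0,"ty":0,"tz":0,"wx":0,"wy":0,"wz":0,"grip":1}]' 25; python3 -m crank '[{"tx":0,"ty":0,"tz":0.02,"wx":0,"wy":0,"wz":0,"grip":1},{"tx":0,"ty":0,"tz":0.025,"wx":0,"wy":0,"wz":0,"grip":1},{"tx":0,"ty":0,"tz":0.025,"wx":0,"wy":0,"wz":0,"grip":1},{"tx":0,"ty":0,"tz":0.017,"wx":0,"wy":0,"wz":0,"grip":1},{"tx":0,"ty":0,"tz":0.004,"wx":0,"wy":0,"wz":0,"grip":1},{"tx":0,"ty":0,"tz":0,"wx":0,"wy":0,"wz":0,"grip":1},{"tx":0,"ty":0,"tz":0,"wx":0,"wy":0,"wz":0,"grip":1},{"tx":0,"ty":0,"tz":0,"wx":0,"wy":0,"wz":0,"grip":-0.2},{"tx":0,"ty":0,"tz":0,"wx":0,"wy":0,"wz":0,"grip":-0.2},{"tx":0,"ty":0,"tz":0,"wx":0,"wy":0,"wz":0,"grip":-0.2}]' 25
```

```text
t: 11.38
tcp_pos: [399.8, 254.3, 308.5]
orientation: [0.0, 0.688, 0.726, -0.0]
wrist_force: [0.7, 0.4, -1.6]
width: 0.253
finger_force: 25.0
t: 12.22
tcp_pos: [401.0, 255.4, 218.9]
orientation: [0.0, 0.688, 0.726, 0.001]
wrist_force: [0.5, -0.1, -0.3]
width: 0.401
finger_force: 0.0
```

```bash
python3 -m crank '[{"tx":0,"ty":0,"tz":-0.03,"wx":0,"wy":0,"wz":0,"grip":-0.3},{"tx":0,"ty":0,"tz":-0.03,"wx":0,"wy":0,"wz":0,"grip":-0.3},{"tx":0.001,"ty":0.02,"tz":-0.022,"wx":0,"wy":0,"wz":0,"grip":-0.3},{"tx":0.001,"ty":0.026,"tz":0,"wx":0,"wy":0,"wz":0,"grip":-0.3},{"tx":0.001,"ty":0.026,"tz":0,"wx":0,"wy":0,"wz":0,"grip":-0.3},{"tx":0.001,"ty":0.026,"tz":0,"wx":0,"wy":0,"wz":0,"grip":-0.3},{"tx":0.001,"ty":0.026,"tz":0,"wx":0,"wy":0,"wz":0,"grip":-0.3},{"tx":0.001,"ty":0.026,"tz":0,"wx":0,"wy":0,"wz":0,"grip":-0.3},{"tx":0.002,"ty":0.022,"tz":0,"wx":0,"wy":0,"wz":0,"grip":-0.3},{"tx":0.002,"ty":0.014,"tz":0,"wx":0,"wy":0,"wz":0,"grip":-0.3}]' 25
python3 - <<'E'
from h import *
np.set_printoptions(precision=1,suppress=True)
s=telemetry.state();c,im=snap('wrist'); print(s['tcp_pos']);cv2.imwrite('pics/w6.png',im)
H,S,V=cv2.split(cv2.cvtColor(im,cv2.COLOR_BGR2HSV))
for ce,st in blobs((H>15)&(H<32)&(S>90)&(V>120),60):
    p=cast(c,ce,66)[0]
    if 550<p[0]<620 and st[4]<900: print(ce,st,p)
E
```

```text
t: 13.05
tcp_pos: [587.9, 274.7, 300.3]
orientation: [0.0, 0.688, 0.726, 0.001]
wrist_force: [0.8, -0.0, -0.3]
width: 0.651
finger_force: 0.0
[587.9 274.7 300.3]
[320.4 221.5] [310 212  21  20 273] [587.4 272.7  66. ]
[320.4 259.1] [311 255  20   9 125] [589.  241.3  66. ]
```

```bash
python3 -m crank '[{"tx":-0.0015,"ty":-0.001,"tz":0.02,"wx":0,"wy":0,"wz":0,"grip":-0.3},{"tx":0,"ty":0,"tz":0.022,"wx":0,"wy":0,"wz":0,"grip":-0.3},{"tx":0,"ty":0,"tz":0.022,"wx":0,"wy":0,"wz":0,"grip":-0.3},{"tx":0,"ty":0,"tz":0.017,"wx":0,"wy":0,"wz":0,"grip":-0.3},{"tx":0,"ty":0,"tz":0.005,"wx":0,"wy":0,"wz":0,"grip":-0.3},{"tx":0,"ty":0,"tz":0,"wx":0,"wy":0,"wz":0,"grip":1},{"tx":0,"ty":0,"tz":0,"wx":0,"wy":0,"wz":0,"grip":1},{"tx":0,"ty":0,"tz":0,"wx":0,"wy":0,"wz":0,"grip":1},{"tx":0,"ty":0,"tz":0,"wx":0,"wy":0,"wz":0,"grip":1},{"tx":0,"ty":0,"tz":0,"wx":0,"wy":0,"wz":0,"grip":1}]' 25; python3 -m crank '[{"tx":0,"ty":0,"tz":0,"wx":0,"wy":0,"wz":0,"grip":1},{"tx":0,"ty":0,"tz":0,"wx":0,"wy":0,"wz":0,"grip":1},{"tx":0,"ty":0,"tz":0,"wx":0,"wy":0,"wz":0,"grip":1},{"tx":0.007,"ty":0,"tz":0,"wx":0,"wy":0,"wz":0,"grip":1},{"tx":0.01,"ty":0,"tz":0,"wx":0,"wy":0,"wz":0,"grip":1},{"tx":0.01,"ty":0,"tz":0,"wx":0,"wy":0,"wz":0,"grip":1},{"tx":0.01,"ty":0,"tz":0,"wx":0,"wy":0,"wz":0,"grip":1},{"tx":0.01,"ty":0,"tz":0,"wx":0,"wy":0,"wz":0,"grip":1},{"tx":0.01,"ty":0,"tz":0,"wx":0,"wy":0,"wz":0,"grip":1},{"tx":0.01,"ty":0,"tz":0,"wx":0,"wy":0,"wz":0,"grip":1}]' 25;  python3 -m crank '[{"tx":0.01,"ty":0,"tz":0,"wx":0,"wy":0,"wz":0,"grip":1},{"tx":0.01,"ty":0,"tz":0,"wx":0,"wy":0,"wz":0,"grip":1},{"tx":0.01,"ty":0,"tz":0,"wx":0,"wy":0,"wz":0,"grip":1},{"tx":0.01,"ty":0,"tz":0,"wx":0,"wy":0,"wz":0,"grip":1},{"tx":0.01,"ty":0,"tz":0,"wx":0,"wy":0,"wz":0,"grip":1},{"tx":0.007,"ty":0,"tz":0,"wx":0,"wy":0,"wz":0,"grip":1},{"tx":0.001,"ty":0,"tz":0,"wx":0,"wy":0,"wz":0,"grip":1},{"tx":0,"ty":0,"tz":0,"wx":0,"wy":0,"wz":0,"grip":1},{"tx":0,"ty":0,"tz":0,"wx":0,"wy":0,"wz":0,"grip":1},{"tx":0,"ty":0,"tz":0,"wx":0,"wy":0,"wz":0,"grip":1}]' 25
```

```text
t: 13.93
tcp_pos: [585.1, 273.7, 215.0]
orientation: [0.0, 0.688, 0.726, 0.001]
wrist_force: [-0.6, -0.0, -0.0]
width: 0.358
finger_force: 0.0
t: 14.77
tcp_pos: [582.0, 340.0, 214.4]
orientation: [0.001, 0.688, 0.726, -0.0]
wrist_force: [-0.2, -4.6, 5.7]
width: 0.248
finger_force: 25.0
t: 15.6
tcp_pos: [578.2, 398.9, 214.4]
orientation: [-0.0, 0.688, 0.726, 0.001]
wrist_force: [0.8, 0.5, 5.7]
width: 0.249
finger_force: 25.0
```

```bash
python3 -m crank '[{"tx":0,"ty":0,"tz":-0.005,"wx":0,"wy":0,"wz":0,"grip":1},{"tx":0,"ty":0,"tz":-0.01,"wx":0,"wy":0,"wz":0,"grip":1},{"tx":0,"ty":0,"tz":-0.02,"wx":0,"wy":0,"wz":0,"grip":1},{"tx":0,"ty":0,"tz":-0.02,"wx":0,"wy":0,"wz":0,"grip":1},{"tx":0,"ty":0,"tz":-0.02,"wx":0,"wy":0,"wz":0,"grip":1},{"tx":0,"ty":0,"tz":-0.02,"wx":0,"wy":0,"wz":0,"grip":1},{"tx":0,"ty":0,"tz":0,"wx":0,"wy":0,"wz":0,"grip":1},{"tx":0,"ty":0,"tz":0,"wx":0,"wy":0,"wz":0,"grip":1},{"tx":0,"ty":0,"tz":0,"wx":0,"wy":0,"wz":0,"grip":1},{"tx":0,"ty":0,"tz":0,"wx":0,"wy":0,"wz":0,"grip":1}]' 25
cat >> h.py <<'E'
def brass(c,im,z,lo,hi,amin=15):
    H,S,V=cv2.split(cv2.cvtColor(im,cv2.COLOR_BGR2HSV))
    for ce,st in blobs((H>15)&(H<32)&(S>90)&(V>100),amin):
        p=cast(c,ce,z)[0]
        if lo[0]<p[0]<hi[0] and lo[1]<p[1]<hi[1] and st[4]<900: print('brass',ce.round(1),st[4],p.round(1))
E
python3 - <<'E'
from h import *
np.set_printoptions(precision=1,suppress=True)
r,a,P,im=tray(); print(r);print(P); cv2.imwrite('pics/s6.png',im)
c=imaging.get_calibration('scene'); brass(c,im,64,(340,100),(470,330))
E
```

```text
t: 16.43
tcp_pos: [577.6, 398.1, 307.3]
orientation: [-0.0, 0.688, 0.726, -0.001]
wrist_force: [-0.3, -0.2, -1.2]
width: 0.253
finger_force: 25.0
((400.40289306640625, 220.39654541015625), (198.47283935546875, 91.67456817626953), 87.61168670654297)
[[441.4 131. ]
 [352.5 129. ]
 [360.6 320.4]
 [448.2 311.4]]
brass [226.4 227.8] 56 [401.6 255.8  64. ]
brass [277.6 248.1] 34 [461.5 181.   64. ]
```

```bash
python3 -m crank '[{"tx":-0.019,"ty":-0.021,"tz":0,"wx":0,"wy":0,"wz":0,"grip":1},{"tx":-0.022,"ty":-0.024,"tz":0,"wx":0,"wy":0,"wz":0,"grip":1},{"tx":-0.022,"ty":-0.024,"tz":0,"wx":0,"wy":0,"wz":0,"grip":1},{"tx":-0.022,"ty":-0.024,"tz":0,"wx":0,"wy":0,"wz":0,"grip":1},{"tx":-0.022,"ty":-0.024,"tz":0,"wx":0,"wy":0,"wz":0,"grip":1},{"tx":-0.022,"ty":-0.024,"tz":0,"wx":0,"wy":0,"wz":0,"grip":1},{"tx":-0.021,"ty":-0.024,"tz":0,"wx":0,"wy":0,"wz":0,"grip":1},{"tx":-0.021,"ty":-0.022,"tz":0,"wx":0,"wy":0,"wz":0,"grip":1},{"tx":0,"ty":0,"tz":0,"wx":0,"wy":0,"wz":0,"grip":1},{"tx":0,"ty":0,"tz":0,"wx":0,"wy":0,"wz":0,"grip":1}]' 25; python3 -m crank '[{"tx":0,"ty":0,"tz":0.02,"wx":0,"wy":0,"wz":0,"grip":1},{"tx":0,"ty":0,"tz":0.025,"wx":0,"wy":0,"wz":0,"grip":1},{"tx":0,"ty":0,"tz":0.025,"wx":0,"wy":0,"wz":0,"grip":1},{"tx":0,"ty":0,"tz":0.017,"wx":0,"wy":0,"wz":0,"grip":1},{"tx":0,"ty":0,"tz":0.006,"wx":0,"wy":0,"wz":0,"grip":1},{"tx":0,"ty":0,"tz":0.001,"wx":0,"wy":0,"wz":0,"grip":1},{"tx":0,"ty":0,"tz":0,"wx":0,"wy":0,"wz":0,"grip":1},{"tx":0,"ty":0,"tz":0,"wx":0,"wy":0,"wz":0,"grip":-0.2},{"tx":0,"ty":0,"tz":0,"wx":0,"wy":0,"wz":0,"grip":-0.2},{"tx":0,"ty":0,"tz":0,"wx":0,"wy":0,"wz":0,"grip":-0.2}]' 25
```

```text
t: 17.32
tcp_pos: [399.7, 216.3, 308.4]
orientation: [0.0, 0.688, 0.726, -0.0]
wrist_force: [1.0, 1.1, -1.2]
width: 0.251
finger_force: 25.0
t: 18.15
tcp_pos: [401.1, 217.8, 215.8]
orientation: [0.0, 0.688, 0.726, 0.001]
wrist_force: [-0.1, 0.1, -0.2]
width: 0.399
finger_force: 0.0
```

```bash
python3 -m crank '[{"tx":0,"ty":0,"tz":-0.03,"wx":0,"wy":0,"wz":0,"grip":-0.3},{"tx":0,"ty":0,"tz":-0.03,"wx":0,"wy":0,"wz":0,"grip":-0.3},{"tx":0.001,"ty":0.02,"tz":-0.025,"wx":0,"wy":0,"wz":0,"grip":-0.3},{"tx":0.001,"ty":0.026,"tz":0,"wx":0,"wy":0,"wz":0,"grip":-0.3},{"tx":0.001,"ty":0.026,"tz":0,"wx":0,"wy":0,"wz":0,"grip":-0.3},{"tx":0.001,"ty":0.026,"tz":0,"wx":0,"wy":0,"wz":0,"grip":-0.3},{"tx":0.001,"ty":0.026,"tz":0,"wx":0,"wy":0,"wz":0,"grip":-0.3},{"tx":0.001,"ty":0.026,"tz":0,"wx":0,"wy":0,"wz":0,"grip":-0.3},{"tx":0.002,"ty":0.022,"tz":0,"wx":0,"wy":0,"wz":0,"grip":-0.3},{"tx":0.002,"ty":0.014,"tz":0,"wx":0,"wy":0,"wz":0,"grip":-0.3}]' 25
python3 - <<'E'
from h import *
np.set_printoptions(precision=1,suppress=True)
s=telemetry.state();c,im=snap('wrist'); print(s['tcp_pos']);cv2.imwrite('pics/w7.png',im)
brass(c,im,66,(550,180),(620,300),60)
E
```

```text
t: 18.98
tcp_pos: [587.9, 237.2, 300.3]
orientation: [0.0, 0.688, 0.726, 0.001]
wrist_force: [-0.5, -1.1, -0.0]
width: 0.648
finger_force: 0.0
[587.9 237.2 300.3]
brass [322.8 219.4] 275 [589.1 237.1  66. ]
```

```bash
python3 -m crank '[{"tx":0.0005,"ty":0,"tz":0.02,"wx":0,"wy":0,"wz":0,"grip":-0.3},{"tx":0,"ty":0,"tz":0.022,"wx":0,"wy":0,"wz":0,"grip":-0.3},{"tx":0,"ty":0,"tz":0.022,"wx":0,"wy":0,"wz":0,"grip":-0.3},{"tx":0,"ty":0,"tz":0.017,"wx":0,"wy":0,"wz":0,"grip":-0.3},{"tx":0,"ty":0,"tz":0.005,"wx":0,"wy":0,"wz":0,"grip":-0.3},{"tx":0,"ty":0,"tz":0,"wx":0,"wy":0,"wz":0,"grip":1},{"tx":0,"ty":0,"tz":0,"wx":0,"wy":0,"wz":0,"grip":1},{"tx":0,"ty":0,"tz":0,"wx":0,"wy":0,"wz":0,"grip":1},{"tx":0,"ty":0,"tz":0,"wx":0,"wy":0,"wz":0,"grip":1},{"tx":0,"ty":0,"tz":0,"wx":0,"wy":0,"wz":0,"grip":1}]' 25; python3 -m crank '[{"tx":0,"ty":0,"tz":0,"wx":0,"wy":0,"wz":0,"grip":1},{"tx":0,"ty":0,"tz":0,"wx":0,"wy":0,"wz":0,"grip":1},{"tx":0,"ty":0,"tz":0,"wx":0,"wy":0,"wz":0,"grip":1},{"tx":0.007,"ty":0,"tz":0,"wx":0,"wy":0,"wz":0,"grip":1},{"tx":0.01,"ty":0,"tz":0,"wx":0,"wy":0,"wz":0,"grip":1},{"tx":0.01,"ty":0,"tz":0,"wx":0,"wy":0,"wz":0,"grip":1},{"tx":0.01,"ty":0,"tz":0,"wx":0,"wy":0,"wz":0,"grip":1},{"tx":0.01,"ty":0,"tz":0,"wx":0,"wy":0,"wz":0,"grip":1},{"tx":0.01,"ty":0,"tz":0,"wx":0,"wy":0,"wz":0,"grip":1},{"tx":0.01,"ty":0,"tz":0,"wx":0,"wy":0,"wz":0,"grip":1}]' 25;  python3 -m crank '[{"tx":0.01,"ty":0,"tz":0,"wx":0,"wy":0,"wz":0,"grip":1},{"tx":0.011,"ty":0,"tz":0,"wx":0,"wy":0,"wz":0,"grip":1},{"tx":0.011,"ty":0,"tz":0,"wx":0,"wy":0,"wz":0,"grip":1},{"tx":0.011,"ty":0,"tz":0,"wx":0,"wy":0,"wz":0,"grip":1},{"tx":0.011,"ty":0,"tz":0,"wx":0,"wy":0,"wz":0,"grip":1},{"tx":0.011,"ty":0,"tz":0,"wx":0,"wy":0,"wz":0,"grip":1},{"tx":0.011,"ty":0,"tz":0,"wx":0,"wy":0,"wz":0,"grip":1},{"tx":0.01,"ty":0,"tz":0,"wx":0,"wy":0,"wz":0,"grip":1},{"tx":0.006,"ty":0,"tz":0,"wx":0,"wy":0,"wz":0,"grip":1},{"tx":0.001,"ty":0,"tz":0,"wx":0,"wy":0,"wz":0,"grip":1}]' 25
```

```text
t: 19.87
tcp_pos: [586.1, 238.2, 215.0]
orientation: [0.0, 0.688, 0.726, 0.001]
wrist_force: [0.5, -0.2, 0.0]
width: 0.355
finger_force: 0.0
t: 20.7
tcp_pos: [583.0, 303.9, 214.5]
orientation: [0.001, 0.688, 0.725, -0.0]
wrist_force: [-0.9, -5.1, 8.1]
width: 0.246
finger_force: 25.0
t: 21.53
tcp_pos: [577.6, 398.1, 214.6]
orientation: [0.001, 0.688, 0.726, 0.0]
wrist_force: [0.2, -5.2, 8.6]
width: 0.252
finger_force: 25.0
```

```bash
python3 -m crank '[{"tx":0,"ty":0,"tz":0,"wx":0,"wy":0,"wz":0,"grip":1},{"tx":0,"ty":0,"tz":-0.005,"wx":0,"wy":0,"wz":0,"grip":1},{"tx":0,"ty":0,"tz":-0.01,"wx":0,"wy":0,"wz":0,"grip":1},{"tx":0,"ty":0,"tz":-0.02,"wx":0,"wy":0,"wz":0,"grip":1},{"tx":0,"ty":0,"tz":-0.02,"wx":0,"wy":0,"wz":0,"grip":1},{"tx":0,"ty":0,"tz":-0.02,"wx":0,"wy":0,"wz":0,"grip":1},{"tx":0,"ty":0,"tz":-0.02,"wx":0,"wy":0,"wz":0,"grip":1},{"tx":0,"ty":0,"tz":0,"wx":0,"wy":0,"wz":0,"grip":1},{"tx":0,"ty":0,"tz":0,"wx":0,"wy":0,"wz":0,"grip":1},{"tx":0,"ty":0,"tz":0,"wx":0,"wy":0,"wz":0,"grip":1}]' 25
python3 - <<'E'
from h import *
np.set_printoptions(precision=1,suppress=True)
r,a,P,im=tray(); print(r);print(P); cv2.imwrite('pics/s8.png',cv2.resize(im[100:330,180:460],None,fx=2.5,fy=2.5))
c=imaging.get_calibration('scene'); brass(c,im,64,(340,100),(470,330))
E
```

```text
t: 22.37
tcp_pos: [576.6, 397.6, 307.5]
orientation: [-0.0, 0.688, 0.726, -0.001]
wrist_force: [0.2, 0.0, -2.0]
width: 0.255
finger_force: 25.0
((400.45330810546875, 220.32476806640625), (199.16822814941406, 91.62843322753906), 87.58995056152344)
[[448.2 311.4]
 [436.5 119.1]
 [351.1 129.7]
 [360.6 320.4]]
brass [226.4 227.7] 55 [401.7 255.8  64. ]
brass [233.7 243.8] 59 [401.4 218.5  64. ]
brass [278.  248.8] 16 [461.6 179.4  64. ]
```

View pics/s8.png

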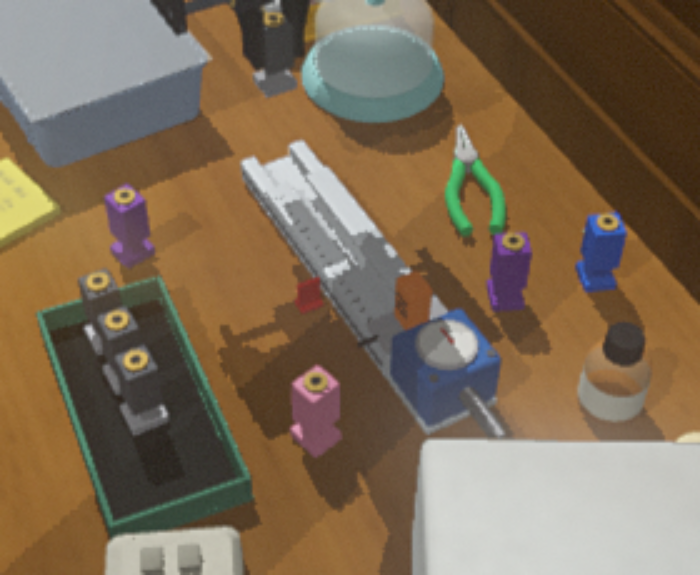

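Three dogs stand in the tray, the slot is clear and the fourth dog is held. I'll place it at y≈180.

```bash
python3 -m crank '[{"tx":-0.022,"ty":-0.019,"tz":0,"wx":0,"wy":0,"wz":0,"grip":1},{"tx":-0.023,"ty":-0.021,"tz":0,"wx":0,"wy":0,"wz":0,"grip":1},{"tx":-0.023,"ty":-0.021,"tz":0,"wx":0,"wy":0,"wz":0,"grip":1},{"tx":-0.023,"ty":-0.021,"tz":0,"wx":0,"wy":0,"wz":0,"grip":1},{"tx":-0.024,"ty":-0.021,"tz":0,"wx":0,"wy":0,"wz":0,"grip":1},{"tx":-0.024,"ty":-0.021,"tz":0,"wx":0,"wy":0,"wz":0,"grip":1},{"tx":-0.023,"ty":-0.021,"tz":0,"wx":0,"wy":0,"wz":0,"grip":1},{"tx":-0.023,"ty":-0.021,"tz":0,"wx":0,"wy":0,"wz":0,"grip":1},{"tx":-0.022,"ty":-0.02,"tz":0,"wx":0,"wy":0,"wz":0,"grip":1},{"tx":0,"ty":0,"tz":0,"wx":0,"wy":0,"wz":0,"grip":1}]' 25; python3 -m crank '[{"tx":0,"ty":0,"tz":0.02,"wx":0,"wy":0,"wz":0,"grip":1},{"tx":0,"ty":0,"tz":0.025,"wx":0,"wy":0,"wz":0,"grip":1},{"tx":0,"ty":0,"tz":0.025,"wx":0,"wy":0,"wz":0,"grip":1},{"tx":0,"ty":0,"tz":0.017,"wx":0,"wy":0,"wz":0,"grip":1},{"tx":0,"ty":0,"tz":0.005,"wx":0,"wy":0,"wz":0,"grip":1},{"tx":0,"ty":0,"tz":0.001,"wx":0,"wy":0,"wz":0,"grip":1},{"tx":0,"ty":0,"tz":0,"wx":0,"wy":0,"wz":0,"grip":1},{"tx":0,"ty":0,"tz":0,"wx":0,"wy":0,"wz":0,"grip":-0.2},{"tx":0,"ty":0,"tz":0,"wx":0,"wy":0,"wz":0,"grip":-0.2},{"tx":0,"ty":0,"tz":0,"wx":0,"wy":0,"wz":0,"grip":-0.2}]' 25
```

```text
t: 23.25
tcp_pos: [399.5, 176.8, 307.0]
orientation: [-0.001, 0.689, 0.725, -0.003]
wrist_force: [0.9, -0.4, -2.1]
width: 0.25
finger_force: 25.0
t: 24.08
tcp_pos: [403.0, 181.3, 216.8]
orientation: [0.0, 0.688, 0.726, 0.001]
wrist_force: [0.1, -0.3, -0.5]
width: 0.4
finger_force: 0.0
```

```bash
python3 -m crank '[{"tx":0,"ty":0,"tz":-0.03,"wx":0,"wy":0,"wz":0,"grip":-0.3},{"tx":0,"ty":0,"tz":-0.03,"wx":0,"wy":0,"wz":0,"grip":-0.3},{"tx":0.003,"ty":0.02,"tz":-0.023,"wx":0,"wy":0,"wz":0,"grip":-0.3},{"tx":0.003,"ty":0.026,"tz":0,"wx":0,"wy":0,"wz":0,"grip":-0.3},{"tx":0.003,"ty":0.026,"tz":0,"wx":0,"wy":0,"wz":0,"grip":-0.3},{"tx":0.003,"ty":0.026,"tz":0,"wx":0,"wy":0,"wz":0,"grip":-0.3},{"tx":0.003,"ty":0.026,"tz":0,"wx":0,"wy":0,"wz":0,"grip":-0.3},{"tx":0.003,"ty":0.026,"tz":0,"wx":0,"wy":0,"wz":0,"grip":-0.3},{"tx":0.003,"ty":0.02,"tz":0,"wx":0,"wy":0,"wz":0,"grip":-0.3},{"tx":0.003,"ty":0.009,"tz":0,"wx":0,"wy":0,"wz":0,"grip":-0.3}]' 25
python3 -m crank '[{"tx":0,"ty":0,"tz":0,"wx":0,"wy":0,"wz":0,"grip":-0.3},{"tx":0,"ty":0,"tz":0,"wx":0,"wy":0,"wz":0,"grip":-0.3},{"tx":0,"ty":0,"tz":0,"wx":0,"wy":0,"wz":0,"grip":-0.3},{"tx":0,"ty":0,"tz":0,"wx":0,"wy":0,"wz":0,"grip":-0.3},{"tx":0,"ty":0,"tz":0,"wx":0,"wy":0,"wz":0,"grip":-0.3},{"tx":0,"ty":0,"tz":0,"wx":0,"wy":0,"wz":0,"grip":-0.3},{"tx":0,"ty":0,"tz":0,"wx":0,"wy":0,"wz":0,"grip":-0.3},{"tx":0,"ty":0,"tz":0,"wx":0,"wy":0,"wz":0,"grip":-0.3},{"tx":0,"ty":0,"tz":0,"wx":0,"wy":0,"wz":0,"grip":-0.3},{"tx":0,"ty":0,"tz":0,"wx":0,"wy":0,"wz":0,"grip":-0.3}]'
python3 - <<'E'
from h import *
np.set_printoptions(precision=1,suppress=True)
c,im=snap('wrist'); cv2.imwrite('pics/w9.png',im); print(c['position'])
cv2.imwrite('pics/w9c.png',cv2.resize(im[60:260,220:420],None,fx=3,fy=3,interpolation=cv2.INTER_CUBIC))
H,S,V=cv2.split(cv2.cvtColor(im,cv2.COLOR_BGR2HSV))
for ce,st in blobs(((H<5)|(H>174))&(S>170)&(V>90),12): print('red',ce,st,cast(c,ce,25)[0])
c2,im2=snap('scene'); brass(c2,im2,64,(340,100),(470,330)); cv2.imwrite('pics/s9.png',im2)
E
```

```text
t: 24.92
tcp_pos: [582.2, 214.6, 299.2]
orientation: [0.001, 0.688, 0.726, 0.001]
wrist_force: [-0.3, 0.6, -0.3]
width: 0.647
finger_force: 0.0
t: 25.75
tcp_pos: [580.0, 214.7, 298.8]
orientation: [-0.0, 0.688, 0.726, 0.0]
wrist_force: [0.3, 0.4, -1.3]
width: 0.648
finger_force: 0.0
[576.8 287.5 277.6]
red [286. 143.] [274 136  23  15 311] [546.9 266.9  25. ]
brass [226.4 227.7] 55 [401.7 255.8  64. ]
brass [233.6 243.8] 57 [401.4 218.5  64. ]
brass [242.7 260.4] 61 [403.2 181.1  64. ]
```

View pics/w9c.png

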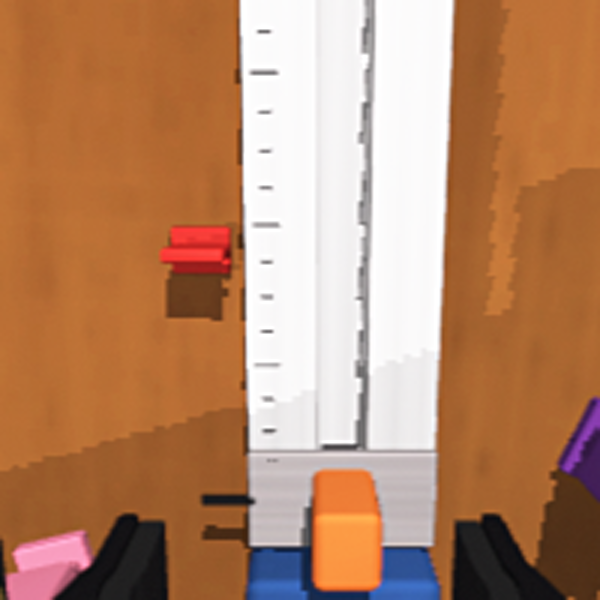

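The crop shows the marker blade's top at (285,145), the pointer at (288,226.7), the handle's top face centred at (335.7,243.7) and the plate's front edge at row 210. All the dogs are in the tray.

```bash
python3 - <<'E'
from h import *
np.set_printoptions(precision=1,suppress=True)
c=imaging.get_calibration('wrist'); u=np.array([-.0567,.9984]); v=np.array([.9984,.0567])
pt={}
for n,uv,z in [('mark',(285.3,145),25),('ptr',(288.2,226.7),28.5),('handle',(335.7,243.7),70),('plate',(334,210),30)]:
    p=cast(c,uv,z)[0]; pt[n]=p[:2]; print(n,p)
for n in pt: print(n,(pt[n]-pt['ptr'])@u,(pt[n]-pt['ptr'])@v)
# independent: scene image rays
s=imaging.get_calibration('scene'); im=cv2.imread('pics/s9.png')
H,S,V=cv2.split(cv2.cvtColor(im,cv2.COLOR_BGR2HSV))
for ce,st in blobs(((H<6)|(H>172))&(S>150)&(V>60),12):
    p=cast(s,ce,14)[0]
    if 500<p[0]<600 and 150<p[1]<350: print('scene red',ce,p)
E
```

```text
mark [546.4 265.2  25. ]
ptr [550.9 193.6  28.5]
handle [591.5 197.5  70. ]
plate [590.7 211.9  30. ]
mark 71.78673106041855 -0.4242031215281772
ptr 0.0 0.0
handle 1.5891251101495643 40.80514029525703
plate 16.031058967318927 40.83745979716712
scene red [301.7 214.5] [544.4 272.9  14. ]
scene red [304.2 221.7] [541.3 254.9  14. ]
```

```bash
python3 -m crank '[{"tx":-0.007,"ty":0.0045,"tz":0,"wx":0,"wy":0,"wz":0,"grip":-0.3},{"tx":-0.007,"ty":0.0045,"tz":0,"wx":0,"wy":0,"wz":0,"grip":-0.3},{"tx":0,"ty":0,"tz":0.02,"wx":0,"wy":0,"wz":0,"grip":-0.3},{"tx":0,"ty":0,"tz":0.02,"wx":0,"wy":0,"wz":0,"grip":-0.3},{"tx":0,"ty":0,"tz":0.02,"wx":0,"wy":0,"wz":0,"grip":-0.3},{"tx":0,"ty":0,"tz":0.016,"wx":0,"wy":0,"wz":0,"grip":-0.3},{"tx":0,"ty":0,"tz":0.004,"wx":0,"wy":0,"wz":0,"grip":-0.3},{"tx":0,"ty":0,"tz":0,"wx":0,"wy":0,"wz":0,"grip":-0.3},{"tx":0,"ty":0,"tz":0,"wx":0,"wy":0,"wz":0,"grip":-0.3},{"tx":0,"ty":0,"tz":0,"wx":0,"wy":0,"wz":0,"grip":-0.3}]' 40
python3 -m crank '[{"tx":0,"ty":0,"tz":0,"wx":0,"wy":0,"wz":0,"grip":1},{"tx":0,"ty":0,"tz":0,"wx":0,"wy":0,"wz":0,"grip":1},{"tx":0,"ty":0,"tz":0,"wx":0,"wy":0,"wz":0,"grip":1},{"tx":0,"ty":0,"tz":0,"wx":0,"wy":0,"wz":0,"grip":1},{"tx":0,"ty":0,"tz":0,"wx":0,"wy":0,"wz":0,"grip":1},{"tx":0,"ty":0,"tz":0,"wx":0,"wy":0,"wz":0,"grip":1},{"tx":0,"ty":0,"tz":0,"wx":0,"wy":0,"wz":0,"grip":1},{"tx":0,"ty":0,"tz":0,"wx":0,"wy":0,"wz":0,"grip":1},{"tx":0,"ty":0,"tz":0,"wx":0,"wy":0,"wz":0,"grip":1},{"tx":0,"ty":0,"tz":0,"wx":0,"wy":0,"wz":0,"grip":1}]' 40
```

```text
t: 26.68
tcp_pos: [590.5, 201.1, 220.1]
orientation: [0.0, 0.688, 0.726, 0.001]
wrist_force: [-1.6, 0.8, 0.2]
width: 0.652
finger_force: 0.0
t: 27.52
tcp_pos: [590.2, 201.2, 218.8]
orientation: [0.0, 0.688, 0.726, 0.0]
wrist_force: [5.2, 1.0, -3.6]
width: 0.204
finger_force: 40.0
```

```bash
python3 -m crank '[{"tx":0.006,"ty":-0.0003,"tz":0,"wx":0,"wy":0,"wz":0,"grip":1},{"tx":0.009,"ty":0,"tz":0,"wx":0,"wy":0,"wz":0,"grip":1},{"tx":0.009,"ty":0,"tz":0,"wx":0,"wy":0,"wz":0,"grip":1},{"tx":0.009,"ty":0,"tz":0,"wx":0,"wy":0,"wz":0,"grip":1},{"tx":0.009,"ty":0,"tz":0,"wx":0,"wy":0,"wz":0,"grip":1},{"tx":0.009,"ty":0,"tz":0,"wx":0,"wy":0,"wz":0,"grip":1},{"tx":0.009,"ty":0,"tz":0,"wx":0,"wy":0,"wz":0,"grip":1},{"tx":0.008,"ty":0,"tz":0,"wx":0,"wy":0,"wz":0,"grip":1},{"tx":0.004,"ty":0,"tz":0,"wx":0,"wy":0,"wz":0,"grip":1},{"tx":0,"ty":0,"tz":0,"wx":0,"wy":0,"wz":0,"grip":1}]' 40
python3 - <<'E'
from h import *
print(telemetry.state()['tcp_pos'],telemetry.state()['width'])
c,im=snap('wrist'); cv2.imwrite('pics/w10.png',im)
c,s=snap('scene'); cv2.imwrite('pics/s10.png',s)
a=cv2.resize(s[195:235,280:360],(560,280),interpolation=cv2.INTER_CUBIC)
b=cv2.resize(im[195:345,180:460],(560,300),interpolation=cv2.INTER_CUBIC)
cv2.imwrite('pics/j10.png',np.vstack([a,b]))
E
```

```text
t: 28.35
tcp_pos: [586.4, 272.3, 218.8]
orientation: [0.001, 0.688, 0.726, -0.0]
wrist_force: [4.1, -5.1, -1.2]
width: 0.203
finger_force: 40.0
[586.38281749 272.29925557 218.82533075] 0.2030850669746628
```

View pics/j10.png

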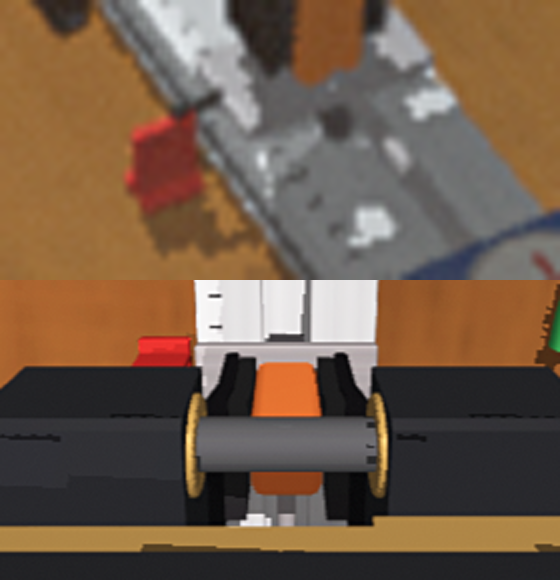

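```bash
python3 - <<'E'
from h import *
np.set_printoptions(precision=1,suppress=True)
s=imaging.get_calibration('scene'); u=np.array([-.0567,.9984]); v=np.array([.9984,.0567])
T=lambda x,y:(280+(x+.5)/7-.5,195+(y+.5)/7-.5)
ref=cast(s,T(135,131),25)[0][:2]
for n,q,z in [('ML',(135,131),25),('MR',(197,113),25),('Pbase',(215,100),28.5),('Ptip',(188,107),28.5)]:
    p=cast(s,T(*q),z)[0]; print(n,p,(p[:2]-ref)@u,(p[:2]-ref)@v)
im=cv2.imread('pics/s10.png'); print(im[202:217,298:316].max(2)); 
H=cv2.cvtColor(im,cv2.COLOR_BGR2HSV); r=(((H[...,0]<6)|(H[...,0]>172))&(H[...,1]>150)); print(r[202:226,296:314].astype(int))
E
```

```text
ML [536.9 268.4  25. ] 0.0 0.0
MR [554.  267.4  25. ] -1.9265922368457473 16.984240451227254
Pbase [558.7 266.7  28.5] -2.961689208299051 21.685156568504237
Ptip [551.4 267.3  28.5] -1.8651736460338895 14.404685427228042
[[119 114 110  83 124 131 150 215 230 217 169 144 172 173 175 175 165  83]
 [151 113 130 108 105 125 129 160 218 212 188 176 172 172 177 174 110  91]
 [152 117 115 129  97  99 122 139 165 195 161 192 177 175 175 172 117  98]
 [154 151 108 111 104  87 108 126 141 171 131 187 180 178 173 177 173 124]
 [154 151 121 106 120 114  95 125 142 136 128 135 185 185 178 175 177 162]
 [153 155 151 108 105 129  96 103 129 138 134 123 131 142 173 176 170 126]
 [153 156 153 119 102 118 117  85 101 124 128  98  66  94 173 178 173 168]
 [153 153 155 151 120 110 113  98  74  90  68  57  59 100 189 195 182 173]
 [151 150 153 152 152 123  82  66  60  79  60  86 102 112 136 190 195 180]
 [148 149 151 152 166 174 113  68  86 121  96 134 142 135 126 148 194 184]
 [150 160 164 177 197 213 174 112 131 120 100 113 114 137 140 131 172 191]
 [155 192 201 201 196 159 127 111 115 115 101  77 104 
[... 483 characters left out ...]
0 0 0 0 0 0 0 0 0 0 0 0 0 0 0 0 0 0]
 [0 0 0 0 0 0 0 0 0 0 0 0 0 0 0 0 0 0]
 [0 0 0 0 0 0 0 0 0 0 0 0 0 0 0 0 0 0]
 [0 0 0 0 0 0 0 0 0 0 0 1 0 0 0 0 0 0]
 [0 0 0 0 0 0 0 1 1 1 1 1 0 0 0 0 0 0]
 [0 0 0 0 1 1 1 1 1 1 1 0 0 0 0 0 0 0]
 [0 0 0 1 1 1 1 1 1 1 1 0 0 0 0 0 0 0]
 [0 0 0 1 1 1 1 1 1 1 1 1 0 0 0 0 0 0]
 [0 0 0 1 1 1 1 1 1 1 1 1 0 0 0 0 0 0]
 [0 0 0 1 1 1 1 1 1 1 1 1 0 0 0 0 0 0]
 [0 0 0 1 1 1 1 1 1 1 1 1 0 0 0 0 0 0]
 [0 0 0 1 1 1 1 1 1 1 1 1 0 0 0 0 0 0]
 [0 0 1 1 1 1 1 1 1 1 1 1 1 0 0 0 0 0]
 [0 0 1 1 1 1 1 1 1 1 1 1 1 0 0 0 0 0]
 [0 0 0 1 1 1 1 1 1 1 1 1 0 0 0 0 0 0]
 [0 0 0 0 1 1 1 1 1 1 0 0 0 0 0 0 0 0]
 [0 0 0 0 1 1 1 0 0 0 0 0 0 0 0 0 0 0]
 [0 0 0 0 0 0 0 0 0 0 0 0 0 0 0 0 0 0]]
```

```bash
python3 - <<'E'
from h import *
np.set_printoptions(precision=1,suppress=True)
s=imaging.get_calibration('scene'); u=np.array([-.0567,.9984]); v=np.array([.9984,.0567])
ref=np.array([545,268])
for n,q,z in [('M',(299,213.7),25),('M',(301,212.9),25),('M',(303,212),25),('P',(305,210.4),28.5),('P',(307,209.6),28.5),('P',(309.5,208.7),28.5)]:
    p=cast(s,q,z)[0]; print(n,p,(p[:2]-ref)@u,(p[:2]-ref)@v)
# same for marker in unshadowed home image + pointer at home
im=cv2.imread('pics/s9.png'); print(im[206:216,296:312,2]); print(im[232:242,316:336].max(2))
E
```

```text
M [536.7 267.4  25. ] -0.16776512300893748 -8.273947943434871
M [540.8 267.6  25. ] -0.1259284035254632 -4.209162632221392
M [545.  268.1  25. ] 0.13351497102165677 -0.0176100353059686
P [548.5 267.2  28.5] -0.9834057374206043 3.4825373746031723
P [552.6 267.5  28.5] -0.9382577992483143 7.572573608371198
P [557.6 267.6  28.5] -1.099746232889435 12.586299157758184
[[151 153 153 151 121 107 122 109  94 123 134 148 205 198 189 171]
 [151 153 154 155 150 108 106 128  97 101 126 130 155 211 220 213]
 [149 151 153 154 151 121 109 115 114  84  97 118 131 170 222 219]
 [152 154 152 152 154 153 119 107 116 108  87 123 125 138 193 219]
 [151 151 151 152 152 154 148 121 121 137 143 156 122 123 151 211]
 [152 149 149 148 148 153 164 172 174 179 205 209 121 122 133 156]
 [152 149 149 158 162 174 194 210 206 183 145 130 100 106 109 130]
 [150 151 155 190 199 200 193 156 131 117 111 108 101  85 101 130]
 [150 149 158 202 176 135 122 113 110 114 112 113 118  92  92 124]
 [150 153 153 137 119 109 105 111 114 117 115 115 117 112  85  99]]
[[157 157 154 114 116 129  99  94 109 120 114 103 114 161 174 173 171 169
  169 170]
 [155 156 156 122 111 118 117  86  88 113 112 109 104 121 169 170 173 170
  169 168]
 [154 156 158 155 112 108 120 102  78  98 107 110 106  83  96 150 172 168
  167 169]
 [156 155 156 155 122 119 109 113  92  84  91  86  72  65  87 156 173 171
  170 171]
 [152 155 154 157 156 153 118 108  87  76  69  69  72  77  88 115 164 173
  172 173]
 [154 154 153 156 159 157 131  77  68  68  71  75  97 113 110 108 127 174
  173 173]
 [154 154 153 152 153 153 133  83  71  80  96  82 105 112 113 111 105 143
  174 175]
 [154 152 152 136 140 140 137 118 102  91 108  92  93 111 114 112 107 113
  163 167]
 [153 150 151 136 135 136 137 138 135  94  99 107  90  90 107 114 110 106
  107 107]
 [147 136 135 136 138 138 138 139 137 107  94 103  95  83  96 111 114 118
  108 101]]
```

The pointer is about 1 mm short of the marker. I'll nudge it 1 mm and hold for 2.5 s.

```bash
python3 -m crank '[{"tx":0.001,"ty":0,"tz":0,"wx":0,"wy":0,"wz":0,"grip":1},{"tx":0,"ty":0,"tz":0,"wx":0,"wy":0,"wz":0,"grip":1},{"tx":0,"ty":0,"tz":0,"wx":0,"wy":0,"wz":0,"grip":1},{"tx":0,"ty":0,"tz":0,"wx":0,"wy":0,"wz":0,"grip":1},{"tx":0,"ty":0,"tz":0,"wx":0,"wy":0,"wz":0,"grip":1},{"tx":0,"ty":0,"tz":0,"wx":0,"wy":0,"wz":0,"grip":1},{"tx":0,"ty":0,"tz":0,"wx":0,"wy":0,"wz":0,"grip":1},{"tx":0,"ty":0,"tz":0,"wx":0,"wy":0,"wz":0,"grip":1},{"tx":0,"ty":0,"tz":0,"wx":0,"wy":0,"wz":0,"grip":1},{"tx":0,"ty":0,"tz":0,"wx":0,"wy":0,"wz":0,"grip":1}]' 40
for i in 1 2 ; do python3 -m crank '[{"tx":0,"ty":0,"tz":0,"wx":0,"wy":0,"wz":0,"grip":1},{"tx":0,"ty":0,"tz":0,"wx":0,"wy":0,"wz":0,"grip":1},{"tx":0,"ty":0,"tz":0,"wx":0,"wy":0,"wz":0,"grip":1},{"tx":0,"ty":0,"tz":0,"wx":0,"wy":0,"wz":0,"grip":1},{"tx":0,"ty":0,"tz":0,"wx":0,"wy":0,"wz":0,"grip":1},{"tx":0,"ty":0,"tz":0,"wx":0,"wy":0,"wz":0,"grip":1},{"tx":0,"ty":0,"tz":0,"wx":0,"wy":0,"wz":0,"grip":1},{"tx":0,"ty":0,"tz":0,"wx":0,"wy":0,"wz":0,"grip":1},{"tx":0,"ty":0,"tz":0,"wx":0,"wy":0,"wz":0,"grip":1},{"tx":0,"ty":0,"tz":0,"wx":0,"wy":0,"wz":0,"grip":1}]' 40; done
python3 - <<'E'
from h import *
c,s=snap('scene'); cv2.imwrite('pics/s11.png',s); print(s[206:216,296:312].max(2)); brass(c,s,64,(340,100),(470,330))
E
```

```text
t: 29.28
tcp_pos: [586.5, 272.1, 218.8]
orientation: [0.001, 0.688, 0.725, -0.0]
wrist_force: [5.3, -5.0, -0.2]
width: 0.201
finger_force: 40.0
t: 30.12
tcp_pos: [586.5, 272.1, 218.8]
orientation: [0.001, 0.688, 0.725, -0.0]
wrist_force: [5.1, -4.9, -0.8]
width: 0.201
finger_force: 40.0
t: 30.95
tcp_pos: [586.5, 272.1, 218.8]
orientation: [0.001, 0.688, 0.725, -0.0]
wrist_force: [4.7, -5.3, -0.4]
width: 0.202
finger_force: 40.0
[[154 154 153 153 121 105 119 115  92 128 139 135 126 136 186 186]
 [152 153 152 155 153 107 104 131  95 100 130 140 131 122 132 141]
 [154 152 153 154 151 119 104 113 118  86 100 120 113  98  65  97]
 [151 153 152 153 156 151 119 106 113  96  72  69  65  63  58 106]
 [151 152 151 152 153 156 154 120  84  65  58  81  70  97 102 112]
 [151 152 150 150 148 153 166 173 111  62  86 121 106 134 141 134]
 [152 148 151 159 165 177 196 214 175 111 131 118 100 108 115 134]
 [149 149 154 193 200 200 194 161 129 109 116 112 101  80 105 136]
 [151 152 159 205 177 135 118 114 113 112 110 113 121  88  86 127]
 [150 154 151 133 116 109 105 107 114 112 116 115 117 113  79 100]]
brass [226.4 227.8] 56 [401.6 255.8  64. ]
brass [233.7 243.8] 58 [401.4 218.6  64. ]
brass [242.7 260.4] 61 [403.2 181.1  64. ]
```

The pointer held steady for 2.5 s. Now I'll return it home, open briefly so the spring seats it, then regrip.

```bash
python3 -m crank '[{"tx":-0.006,"ty":0,"tz":0,"wx":0,"wy":0,"wz":0,"grip":1},{"tx":-0.009,"ty":0,"tz":0,"wx":0,"wy":0,"wz":0,"grip":1},{"tx":-0.009,"ty":0,"tz":0,"wx":0,"wy":0,"wz":0,"grip":1},{"tx":-0.009,"ty":0,"tz":0,"wx":0,"wy":0,"wz":0,"grip":1},{"tx":-0.009,"ty":0,"tz":0,"wx":0,"wy":0,"wz":0,"grip":1},{"tx":-0.009,"ty":0,"tz":0,"wx":0,"wy":0,"wz":0,"grip":1},{"tx":-0.009,"ty":0,"tz":0,"wx":0,"wy":0,"wz":0,"grip":1},{"tx":-0.008,"ty":0,"tz":0,"wx":0,"wy":0,"wz":0,"grip":1},{"tx":-0.004,"ty":0,"tz":0,"wx":0,"wy":0,"wz":0,"grip":1},{"tx":-0.0005,"ty":0,"tz":0,"wx":0,"wy":0,"wz":0,"grip":1}]' 40
python3 -m crank '[{"tx":0,"ty":0,"tz":0,"wx":0,"wy":0,"wz":0,"grip":1},{"tx":0,"ty":0,"tz":0,"wx":0,"wy":0,"wz":0,"grip":0},{"tx":0,"ty":0,"tz":0,"wx":0,"wy":0,"wz":0,"grip":0},{"tx":0,"ty":0,"tz":0,"wx":0,"wy":0,"wz":0,"grip":0},{"tx":0,"ty":0,"tz":0,"wx":0,"wy":0,"wz":0,"grip":0},{"tx":0,"ty":0,"tz":0,"wx":0,"wy":0,"wz":0,"grip":0},{"tx":0,"ty":0,"tz":0,"wx":0,"wy":0,"wz":0,"grip":0},{"tx":0,"ty":0,"tz":0,"wx":0,"wy":0,"wz":0,"grip":0},{"tx":0,"ty":0,"tz":0,"wx":0,"wy":0,"wz":0,"grip":0},{"tx":0,"ty":0,"tz":0,"wx":0,"wy":0,"wz":0,"grip":0}]' 40
python3 -m crank '[{"tx":0,"ty":0,"tz":0,"wx":0,"wy":0,"wz":0,"grip":1},{"tx":0,"ty":0,"tz":0,"wx":0,"wy":0,"wz":0,"grip":1},{"tx":0,"ty":0,"tz":0,"wx":0,"wy":0,"wz":0,"grip":1},{"tx":0,"ty":0,"tz":0,"wx":0,"wy":0,"wz":0,"grip":1},{"tx":0,"ty":0,"tz":0,"wx":0,"wy":0,"wz":0,"grip":1},{"tx":0,"ty":0,"tz":0,"wx":0,"wy":0,"wz":0,"grip":1},{"tx":0,"ty":0,"tz":0,"wx":0,"wy":0,"wz":0,"grip":1},{"tx":0,"ty":0,"tz":0,"wx":0,"wy":0,"wz":0,"grip":1},{"tx":0,"ty":0,"tz":0,"wx":0,"wy":0,"wz":0,"grip":1},{"tx":0,"ty":0,"tz":0,"wx":0,"wy":0,"wz":0,"grip":1}]' 40
python3 - <<'E'
from h import *
c,s=snap('scene'); cv2.imwrite('pics/s12.png',s); print(s[232:242,316:332].max(2)); brass(c,s,64,(340,100),(470,330)); print(tray()[0])
E
```

```text
t: 31.83
tcp_pos: [590.1, 201.1, 218.8]
orientation: [0.0, 0.688, 0.726, 0.001]
wrist_force: [7.7, 1.9, -5.4]
width: 0.204
finger_force: 40.0
t: 32.67
tcp_pos: [589.4, 201.7, 218.8]
orientation: [-0.0, 0.688, 0.726, -0.0]
wrist_force: [0.7, 0.7, 0.1]
width: 0.501
finger_force: 0.0
t: 33.5
tcp_pos: [590.0, 201.7, 218.8]
orientation: [0.0, 0.688, 0.726, 0.001]
wrist_force: [5.4, 0.8, -3.6]
width: 0.203
finger_force: 40.0
[[156 159 156 112 112 127 100  85 105 118 109 101 112 160 174 171]
 [157 158 155 121 107 115 116  80  84 107 112 107 102 122 169 172]
 [157 156 155 152 109 107 115  99  77  95 106 109 104  92  94 149]
 [155 154 157 151 123 115 109 106  88  75  85  82  68  59  81 156]
 [152 155 155 156 155 154 115  93  81  64  67  63  63  67  79 111]
 [155 150 153 154 157 153 133  69  62  61  62  64  90 111 108 106]
 [154 154 155 153 149 139 131  75  63  74  88  78 106 110 110 109]
 [151 153 152 138 136 138 136 115  97  88 104  86  90 106 112 107]
 [152 150 149 138 136 136 137 138 133  92  99 105  83  83 107 115]
 [147 133 134 137 135 139 135 138 137 101  86  98  90  74  92 109]]
brass [226.5 227.7] 56 [401.9 255.9  64. ]
brass [233.7 243.8] 58 [401.4 218.5  64. ]
brass [242.7 260.4] 61 [403.2 181.1  64. ]
((400.5487060546875, 222.33099365234375), (194.51588439941406, 91.70584869384766), 87.55522918701172)
```

Home matches the starting image. Now the second pull.

```bash
python3 -m crank '[{"tx":0.006,"ty":-0.0003,"tz":0,"wx":0,"wy":0,"wz":0,"grip":1},{"tx":0.009,"ty":0,"tz":0,"wx":0,"wy":0,"wz":0,"grip":1},{"tx":0.009,"ty":0,"tz":0,"wx":0,"wy":0,"wz":0,"grip":1},{"tx":0.009,"ty":0,"tz":0,"wx":0,"wy":0,"wz":0,"grip":1},{"tx":0.009,"ty":0,"tz":0,"wx":0,"wy":0,"wz":0,"grip":1},{"tx":0.009,"ty":0,"tz":0,"wx":0,"wy":0,"wz":0,"grip":1},{"tx":0.009,"ty":0,"tz":0,"wx":0,"wy":0,"wz":0,"grip":1},{"tx":0.008,"ty":0,"tz":0,"wx":0,"wy":0,"wz":0,"grip":1},{"tx":0.004,"ty":0,"tz":0,"wx":0,"wy":0,"wz":0,"grip":1},{"tx":0.0005,"ty":0,"tz":0,"wx":0,"wy":0,"wz":0,"grip":1}]' 40
for i in 1 2 3; do python3 -m crank '[{"tx":0,"ty":0,"tz":0,"wx":0,"wy":0,"wz":0,"grip":1},{"tx":0,"ty":0,"tz":0,"wx":0,"wy":0,"wz":0,"grip":1},{"tx":0,"ty":0,"tz":0,"wx":0,"wy":0,"wz":0,"grip":1},{"tx":0,"ty":0,"tz":0,"wx":0,"wy":0,"wz":0,"grip":1},{"tx":0,"ty":0,"tz":0,"wx":0,"wy":0,"wz":0,"grip":1},{"tx":0,"ty":0,"tz":0,"wx":0,"wy":0,"wz":0,"grip":1},{"tx":0,"ty":0,"tz":0,"wx":0,"wy":0,"wz":0,"grip":1},{"tx":0,"ty":0,"tz":0,"wx":0,"wy":0,"wz":0,"grip":1},{"tx":0,"ty":0,"tz":0,"wx":0,"wy":0,"wz":0,"grip":1},{"tx":0,"ty":0,"tz":0,"wx":0,"wy":0,"wz":0,"grip":1}]' 40; done
python3 - <<'E'
from h import *
c,s=snap('scene'); cv2.imwrite('pics/s13.png',s); print(s[206:216,296:312].max(2)); brass(c,s,64,(340,100),(470,330)); print(tray()[0])
E
```

```text
t: 34.43
tcp_pos: [586.2, 273.2, 218.8]
orientation: [0.001, 0.688, 0.726, 0.0]
wrist_force: [4.8, -4.8, -0.5]
width: 0.206
finger_force: 40.0
t: 35.27
tcp_pos: [586.3, 272.1, 218.8]
orientation: [0.001, 0.688, 0.725, -0.0]
wrist_force: [4.7, -5.1, -0.0]
width: 0.202
finger_force: 40.0
t: 36.1
tcp_pos: [586.4, 272.1, 218.8]
orientation: [0.001, 0.688, 0.725, -0.0]
wrist_force: [4.6, -5.2, -0.5]
width: 0.2
finger_force: 40.0
t: 36.93
tcp_pos: [586.3, 272.1, 218.8]
orientation: [0.001, 0.688, 0.725, -0.0]
wrist_force: [4.6, -5.1, -0.7]
width: 0.206
finger_force: 40.0
[[152 152 152 153 120 107 119 116  92 125 139 137 124 133 185 191]
 [152 150 153 156 153 109 106 129  94 102 130 139 132 122 137 164]
 [150 151 153 153 153 120 102 116 115  86 101 124 129 100  76 107]
 [150 153 151 154 156 154 118 107 112  97  74  91  70  56  60 101]
 [153 152 153 150 152 155 151 121  84  68  69  79  57  78 100 112]
 [151 151 149 149 151 152 166 172  96  62  82 120  92 133 141 135]
 [149 151 150 158 163 177 195 212 144 107 114 113 100 115 116 135]
 [152 150 156 193 201 201 196 159 122 111 113 109  98  81 105 134]
 [150 154 158 204 178 134 121 113 112 113 112 112 118  88  84 129]
 [149 152 151 138 118 106 105 110 115 113 112 114 116 112  79  99]]
brass [226.4 227.7] 55 [401.7 255.8  64. ]
brass [233.7 243.8] 58 [401.4 218.5  64. ]
brass [242.7 260.4] 61 [403.2 181.1  64. ]
((400.60931396484375, 223.3719482421875), (192.5775604248047, 91.57418823242188), 87.65991973876953)
```

```bash
python3 -m crank '[{"tx":-0.006,"ty":0,"tz":0,"wx":0,"wy":0,"wz":0,"grip":1},{"tx":-0.009,"ty":0,"tz":0,"wx":0,"wy":0,"wz":0,"grip":1},{"tx":-0.009,"ty":0,"tz":0,"wx":0,"wy":0,"wz":0,"grip":1},{"tx":-0.009,"ty":0,"tz":0,"wx":0,"wy":0,"wz":0,"grip":1},{"tx":-0.009,"ty":0,"tz":0,"wx":0,"wy":0,"wz":0,"grip":1},{"tx":-0.009,"ty":0,"tz":0,"wx":0,"wy":0,"wz":0,"grip":1},{"tx":-0.009,"ty":0,"tz":0,"wx":0,"wy":0,"wz":0,"grip":1},{"tx":-0.008,"ty":0,"tz":0,"wx":0,"wy":0,"wz":0,"grip":1},{"tx":-0.0035,"ty":0,"tz":0,"wx":0,"wy":0,"wz":0,"grip":1},{"tx":0,"ty":0,"tz":0,"wx":0,"wy":0,"wz":0,"grip":1}]' 40
python3 -m crank '[{"tx":0,"ty":0,"tz":0,"wx":0,"wy":0,"wz":0,"grip":1},{"tx":0,"ty":0,"tz":0,"wx":0,"wy":0,"wz":0,"grip":-0.2},{"tx":0,"ty":0,"tz":0,"wx":0,"wy":0,"wz":0,"grip":-0.2},{"tx":0,"ty":0,"tz":0,"wx":0,"wy":0,"wz":0,"grip":-0.2},{"tx":0,"ty":0,"tz":0,"wx":0,"wy":0,"wz":0,"grip":-0.2},{"tx":0,"ty":0,"tz":0,"wx":0,"wy":0,"wz":0,"grip":-0.2},{"tx":0,"ty":0,"tz":-0.01,"wx":0,"wy":0,"wz":0,"grip":-0.2},{"tx":0,"ty":0,"tz":-0.02,"wx":0,"wy":0,"wz":0,"grip":-0.2},{"tx":0,"ty":0,"tz":-0.025,"wx":0,"wy":0,"wz":0,"grip":-0.2},{"tx":0,"ty":0,"tz":-0.025,"wx":0,"wy":0,"wz":0,"grip":-0.2}]' 25
```

```text
t: 37.87
tcp_pos: [589.9, 201.7, 218.8]
orientation: [0.001, 0.688, 0.725, 0.001]
wrist_force: [5.9, -0.9, -4.6]
width: 0.205
finger_force: 40.0
t: 38.7
tcp_pos: [588.8, 202.6, 300.1]
orientation: [-0.0, 0.688, 0.726, -0.0]
wrist_force: [0.5, -0.3, 0.3]
width: 0.596
finger_force: 0.0
```

```bash
python3 -m crank '[{"tx":-0.001,"ty":-0.02,"tz":0,"wx":0,"wy":0,"wz":0,"grip":-0.3},{"tx":-0.001,"ty":-0.022,"tz":0,"wx":0,"wy":0,"wz":0,"grip":-0.3},{"tx":-0.001,"ty":-0.024,"tz":0,"wx":0,"wy":0,"wz":0,"grip":-0.3},{"tx":-0.001,"ty":-0.024,"tz":0,"wx":0,"wy":0,"wz":0,"grip":-0.3},{"tx":-0.001,"ty":-0.024,"tz":0,"wx":0,"wy":0,"wz":0,"grip":-0.3},{"tx":-0.001,"ty":-0.024,"tz":0,"wx":0,"wy":0,"wz":0,"grip":-0.3},{"tx":-0.002,"ty":-0.024,"tz":0,"wx":0,"wy":0,"wz":0,"grip":-0.3},{"tx":-0.003,"ty":-0.024,"tz":0,"wx":0,"wy":0,"wz":0,"grip":-0.3},{"tx":0,"ty":0,"tz":0,"wx":0,"wy":0,"wz":0,"grip":-0.3},{"tx":0,"ty":0,"tz":0,"wx":0,"wy":0,"wz":0,"grip":-0.3}]' 25
python3 - <<'E'
from h import *
np.set_printoptions(precision=1,suppress=True)
print(telemetry.state()['tcp_pos'])
c,im=snap('wrist'); cv2.imwrite('pics/w14.png',im); brass(c,im,65,(340,100),(470,330),60)
c,s=snap('scene'); cv2.imwrite('pics/s14.png',s); brass(c,s,64,(340,100),(470,330)); print(tray()[0])
print(s[232:242,316:332].max(2))
E
```

```text
t: 39.53
tcp_pos: [403.3, 181.6, 299.7]
orientation: [0.0, 0.687, 0.726, 0.001]
wrist_force: [0.4, -0.8, 0.3]
width: 0.649
finger_force: 0.0
[403.3 181.6 299.7]
brass [327.   61.3] 394 [401.1 291.9  65. ]
brass [324.8 121.1] 333 [401.8 253.7  65. ]
brass [321.9 173.4] 305 [401.8 216.8  65. ]
brass [321.4 220.7] 266 [403.4 180.3  65. ]
brass [229.6 206.6] 326 [421.8 299.2  64. ]
brass [192.1 225.1] 52 [352.3 285.1  64. ]
brass [226.3 227.7] 56 [401.6 255.9  64. ]
brass [233.6 243.8] 57 [401.4 218.5  64. ]
brass [242.7 260.5] 62 [403.2 181.   64. ]
((400.170166015625, 214.8160858154297), (192.26702880859375, 91.67455291748047), 87.61167907714844)
[[143 147 142  98 100 112  87  93 112 123 115 106 116 164 178 176]
 [143 144 143 109  92 101  99  81  93 113 115 114 107 124 173 174]
 [141 141 145 140  96  95 101  95  80 100 113 112 107  86  98 153]
 [143 142 142 141 106 103  96 110  93  85  90  89  73  66  88 158]
 [141 141 142 143 142 140 108  97  91  74  71  72  72  78  88 119]
 [140 137 142 144 142 144 134  77  71  70  69  76  93 117 116 108]
 [141 139 140 140 141 143 136  85  71  82  98  84 109 116 118 113]
 [137 141 141 139 141 139 139 120 104  95 111  94  97 112 118 114]
 [140 140 137 139 139 141 142 141 137  98 103 112  91  93 111 119]
 [139 139 136 139 141 139 141 142 140 108  92 101  94  82 101 113]]
```

View pics/w14.png

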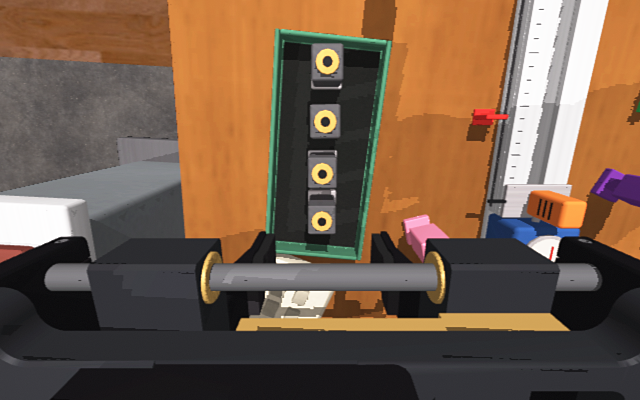

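All four dogs stand upright in the tray, with tops at (327,61), (325,121), (322,173) and (321,221), and the gauge is home. I'll grasp the nearest one.

```bash
python3 -m crank '[{"tx":-0.0005,"ty":0,"tz":0.02,"wx":0,"wy":0,"wz":0,"grip":-0.3},{"tx":0,"ty":0,"tz":0.022,"wx":0,"wy":0,"wz":0,"grip":-0.3},{"tx":0,"ty":0,"tz":0.022,"wx":0,"wy":0,"wz":0,"grip":-0.3},{"tx":0,"ty":0,"tz":0.016,"wx":0,"wy":0,"wz":0,"grip":-0.3},{"tx":0,"ty":0,"tz":0.004,"wx":0,"wy":0,"wz":0,"grip":-0.3},{"tx":0,"ty":0,"tz":0,"wx":0,"wy":0,"wz":0,"grip":-0.3},{"tx":0,"ty":0,"tz":0,"wx":0,"wy":0,"wz":0,"grip":1},{"tx":0,"ty":0,"tz":0,"wx":0,"wy":0,"wz":0,"grip":1},{"tx":0,"ty":0,"tz":0,"wx":0,"wy":0,"wz":0,"grip":1},{"tx":0,"ty":0,"tz":0,"wx":0,"wy":0,"wz":0,"grip":1}]' 30
python3 -m crank '[{"tx":0,"ty":0,"tz":0,"wx":0,"wy":0,"wz":0,"grip":1},{"tx":0,"ty":0,"tz":0,"wx":0,"wy":0,"wz":0,"grip":1},{"tx":0,"ty":0,"tz":0,"wx":0,"wy":0,"wz":0,"grip":1},{"tx":0,"ty":0,"tz":0,"wx":0,"wy":0,"wz":0,"grip":1},{"tx":0,"ty":0,"tz":-0.005,"wx":0,"wy":0,"wz":0,"grip":1},{"tx":0,"ty":0,"tz":-0.015,"wx":0,"wy":0,"wz":0,"grip":1},{"tx":0,"ty":0,"tz":-0.02,"wx":0,"wy":0,"wz":0,"grip":1},{"tx":0,"ty":0,"tz":-0.02,"wx":0,"wy":0,"wz":0,"grip":1},{"tx":0,"ty":0,"tz":-0.02,"wx":0,"wy":0,"wz":0,"grip":1},{"tx":0,"ty":0,"tz":-0.015,"wx":0,"wy":0,"wz":0,"grip":1}]' 30
```

```text
t: 40.52
tcp_pos: [404.3, 181.3, 215.6]
orientation: [0.0, 0.688, 0.726, 0.001]
wrist_force: [-0.3, 0.0, 0.2]
width: 0.433
finger_force: 0.0
t: 41.35
tcp_pos: [404.0, 181.1, 311.5]
orientation: [0.0, 0.688, 0.726, 0.0]
wrist_force: [0.4, 0.4, -1.5]
width: 0.251
finger_force: 29.9
```

```bash
python3 -m crank '[{"tx":0.018,"ty":0.016,"tz":0,"wx":0,"wy":0,"wz":0,"grip":1},{"tx":0.024,"ty":0.021,"tz":0,"wx":0,"wy":0,"wz":0,"grip":1},{"tx":0.024,"ty":0.021,"tz":0,"wx":0,"wy":0,"wz":0,"grip":1},{"tx":0.024,"ty":0.021,"tz":0,"wx":0,"wy":0,"wz":0,"grip":1},{"tx":0.024,"ty":0.021,"tz":0,"wx":0,"wy":0,"wz":0,"grip":1},{"tx":0.024,"ty":0.021,"tz":0,"wx":0,"wy":0,"wz":0,"grip":1},{"tx":0.024,"ty":0.021,"tz":0,"wx":0,"wy":0,"wz":0,"grip":1},{"tx":0.022,"ty":0.021,"tz":0,"wx":0,"wy":0,"wz":0,"grip":1},{"tx":0.018,"ty":0.016,"tz":0,"wx":0,"wy":0,"wz":0,"grip":1},{"tx":0.008,"ty":0.006,"tz":0,"wx":0,"wy":0,"wz":0,"grip":1}]' 30
python3 -m crank '[{"tx":0,"ty":0,"tz":0,"wx":0,"wy":0,"wz":0,"grip":1},{"tx":0,"ty":0,"tz":0,"wx":0,"wy":0,"wz":0,"grip":1},{"tx":0,"ty":0,"tz":0,"wx":0,"wy":0,"wz":0,"grip":1},{"tx":0,"ty":0,"tz":0,"wx":0,"wy":0,"wz":0,"grip":1},{"tx":0,"ty":0,"tz":0,"wx":0,"wy":0,"wz":0,"grip":1},{"tx":0,"ty":0,"tz":0,"wx":0,"wy":0,"wz":0,"grip":1},{"tx":0,"ty":0,"tz":0,"wx":0,"wy":0,"wz":0,"grip":1},{"tx":0,"ty":0,"tz":0,"wx":0,"wy":0,"wz":0,"grip":1},{"tx":0,"ty":0,"tz":0,"wx":0,"wy":0,"wz":0,"grip":1},{"tx":0,"ty":0,"tz":0,"wx":0,"wy":0,"wz":0,"grip":1}]' 30
```

```text
t: 42.18
tcp_pos: [578.3, 403.2, 308.8]
orientation: [-0.0, 0.687, 0.726, -0.0]
wrist_force: [-1.1, 0.6, -1.3]
width: 0.248
finger_force: 29.9
t: 43.02
tcp_pos: [577.3, 400.8, 309.8]
orientation: [-0.0, 0.688, 0.726, -0.0]
wrist_force: [0.3, -0.8, -2.1]
width: 0.25
finger_force: 29.9
```

```bash
python3 -m crank '[{"tx":0,"ty":0.0005,"tz":0.015,"wx":0,"wy":0,"wz":0,"grip":1},{"tx":0,"ty":0,"tz":0.02,"wx":0,"wy":0,"wz":0,"grip":1},{"tx":0,"ty":0,"tz":0.02,"wx":0,"wy":0,"wz":0,"grip":1},{"tx":0,"ty":0,"tz":0.01,"wx":0,"wy":0,"wz":0,"grip":1},{"tx":0,"ty":0,"tz":0.004,"wx":0,"wy":0,"wz":0,"grip":1},{"tx":0,"ty":0,"tz":0,"wx":0,"wy":0,"wz":0,"grip":1},{"tx":0,"ty":0,"tz":0,"wx":0,"wy":0,"wz":0,"grip":1},{"tx":0,"ty":0,"tz":0,"wx":0,"wy":0,"wz":0,"grip":1},{"tx":0,"ty":0,"tz":0,"wx":0,"wy":0,"wz":0,"grip":1},{"tx":0,"ty":0,"tz":0,"wx":0,"wy":0,"wz":0,"grip":1}]' 30
python3 -m crank '[{"tx":0,"ty":0,"tz":0.004,"wx":0,"wy":0,"wz":0,"grip":1},{"tx":0,"ty":0,"tz":0.004,"wx":0,"wy":0,"wz":0,"grip":1},{"tx":0,"ty":0,"tz":0.004,"wx":0,"wy":0,"wz":0,"grip":1},{"tx":0,"ty":0,"tz":0.003,"wx":0,"wy":0,"wz":0,"grip":1},{"tx":0,"ty":0,"tz":0.003,"wx":0,"wy":0,"wz":0,"grip":1},{"tx":0,"ty":0,"tz":0.002,"wx":0,"wy":0,"wz":0,"grip":1},{"tx":0,"ty":0,"tz":0.001,"wx":0,"wy":0,"wz":0,"grip":1},{"tx":0,"ty":0,"tz":0,"wx":0,"wy":0,"wz":0,"grip":1},{"tx":0,"ty":0,"tz":0,"wx":0,"wy":0,"wz":0,"grip":1},{"tx":0,"ty":0,"tz":0,"wx":0,"wy":0,"wz":0,"grip":1}]' 30
```

```text
t: 43.85
tcp_pos: [578.1, 401.0, 241.8]
orientation: [0.0, 0.688, 0.726, 0.001]
wrist_force: [-0.1, -0.7, -0.9]
width: 0.248
finger_force: 29.9
t: 44.68
tcp_pos: [577.8, 400.9, 219.9]
orientation: [-0.0, 0.688, 0.726, -0.0]
wrist_force: [-0.8, 0.1, -2.2]
width: 0.253
finger_force: 29.9
```

```bash
python3 -m crank '[{"tx":0,"ty":0,"tz":0.001,"wx":0,"wy":0,"wz":0,"grip":1},{"tx":0,"ty":0,"tz":0.001,"wx":0,"wy":0,"wz":0,"grip":1},{"tx":0,"ty":0,"tz":0.0005,"wx":0,"wy":0,"wz":0,"grip":1},{"tx":0,"ty":0,"tz":0,"wx":0,"wy":0,"wz":0,"grip":1},{"tx":0,"ty":0,"tz":0,"wx":0,"wy":0,"wz":0,"grip":1},{"tx":0,"ty":0,"tz":0,"wx":0,"wy":0,"wz":0,"grip":1},{"tx":0,"ty":0,"tz":0,"wx":0,"wy":0,"wz":0,"grip":1},{"tx":0,"ty":0,"tz":0,"wx":0,"wy":0,"wz":0,"grip":1},{"tx":0,"ty":0,"tz":0,"wx":0,"wy":0,"wz":0,"grip":1},{"tx":0,"ty":0,"tz":0,"wx":0,"wy":0,"wz":0,"grip":1}]' 30
python3 - <<'E'
from h import *
np.set_printoptions(precision=1,suppress=True)
c,im=snap('wrist'); cv2.imwrite('pics/w15.png',im)
g=im.min(2)
for col in (300,322,325,345): print(col,g[195:240,col])
for row in (206,212,222,228): print(row,g[row,276:376:2])
E
```

```text
t: 45.52
tcp_pos: [577.8, 400.8, 217.2]
orientation: [-0.0, 0.688, 0.726, -0.0]
wrist_force: [0.8, 0.2, -1.5]
width: 0.248
finger_force: 29.9
300 [ 64  64  64  64  64  64  63  63  64  63  54  52  42  76 236 247 242 229
 229 233 235 255 251 246 246 246 246 246 246 246 246 247 247 247 247 248
 251 255 181  48  32  37  37  38  38]
322 [ 58  57  57  58  58  57  58  58  59  58  58  56  46  79 235 248 255 250
 247 247 249 243 185 178 204 240 229 218 218 191 180 183 136  82  82  82
  86  86  85  87  85  86  85  86  85]
325 [ 59  59  59  58  58  59  58  58  57  58  59  56  47  77 232 249 255 252
 249 249 252 246 186 179 204 240 228 218 218 192 180 183 137  84  81  84
  86  87  86  86  86  85  86  85  86]
345 [ 58  58  58  57  58  57  57  58  58  58  57  56  46  77 235 249 255 252
 249 249 249 249 249 249 250 251 253 255 255 228 219 218 224 253 251 250
 253 255 190  51  30  36  39  38  37]
206 [61 63 63 63 63 63 62 63 64 64 62 61 52 52 55 57 55 52 53 53 52 52 54 56
 55 56 55 52 53 53 52 53 55 56 56 56 53 53 53 53 52 53 52 52 53 52 52 54
 54 55]
212 [ 58  61  61  57 148 231 229 228 228 229 231 230 229 225 252 250 249 251
 250 249 250 251 251 250 252 251 251 252 252 251 252 251 251 251 251 252
 253 214 228 229 227 227 231 231 231 232  91  51  54  55]
222 [ 60  61  60 118 255 254 254 254 253 254 254 248 246 178 204 216 215 215
 215 214 217 217 218 218 217 217 217 217 217 216 217 218 208 242 251 221
 125 176 251 249 249 247 245 247 248 247 247  89  52  55]
228 [ 60  61  58  87 255 254 254 254 253 254 252 247 247 184 202 120  83  85
  85  87  85  85  83  82  84  83  83  84  84  84  86  88 189 243 251 255
 209 206 251 249 249 247 245 248 248 247 246  60  54  55]
```

```bash
python3 - <<'E'
from h import *
np.set_printoptions(linewidth=200)
for f in ('w3','w15'):
    g=cv2.imread(f'pics/{f}.png').min(2)
    print(f)
    for row in (212,217,222,225,227,230):
        r=g[row].astype(int); k=np.where(r[270:385]>150)[0]+270; print(row,k.min(),k.max(), r[298:356])
E
```

```text
w3
212 280 369 [251 233 169 235 251 248 247 247 246 247 249 249 248 247 246 247 247 247 248 250 249 248 247 247 248 249 249 248 248 248 249 250 251 250 248 249 250 250 249 248 248 248 249 249 249 249 249 250 250
 252 218 143 202 244 247 247 246 245]
217 280 369 [246 238 180 215 247 249 248 248 248 249 251 250 250 249 248 249 249 249 250 252 252 250 249 250 251 252 251 250 250 251 251 252 252 252 250 251 252 252 251 250 250 250 250 250 249 249 251 254 255
 255 204 121 222 252 251 249 249 249]
222 280 369 [246 242 190 214 248 230 211 234 238 237 237 237 237 237 237 237 237 237 237 237 237 237 237 237 237 237 237 237 237 236 237 237 237 237 237 236 237 236 236 236 236 236 237 230 211 247 255 221 146
 139 123 147 235 251 250 249 249 249]
225 280 369 [247 242 189 216 249 221 188 210 217 216 216 215 216 216 215 215 216 216 216 217 217 217 217 217 217 217 217 217 216 217 217 216 216 216 216 216 215 215 215 216 215 216 215 209 199 228 250 255 255
 215 124 155 239 252 250 249 249 249]
227 280 368 [247 243 190 216 249 221 190 213 221 219 219 219 218 219 219 219 219 203 186 181 182 181 181 182 
[... 1170 characters left out ...]
 217 220 221 221 222 222 221 221 222 216 192 179 179 179 180 179 180 180 179 180 180 179 179 178 180 208 222 222 221 222 222 221 220 220 220 212 198 242 252 255 219 144
 138 132 123 203 248 250 249 249 249]
227 283 369 [247 247 247 245 186 165 203 220 223 189 161 160 161 160 160 162 156 144 136 135 136 136 137 136 136 137 136 137 137 136 136 135 146 158 160 161 160 160 160 160 182 213 213 197 242 252 253 224 161
 156 132 118 209 249 250 249 249 248]
230 283 369 [248 247 248 247 188 163 174 118  73  79  83  84  84  84  83  84  88  87  86  83  83  83  83  84  82  82  84  84  85  86  85  85  85  83  83  84  85  85  85  84  80  74 114 174 247 252 250 250 252
 255 213 126 214 255 255 255 255 255]
```

The dog sits about 2 mm to the left in the slot. I'll shift it 1.8 mm, then slide in 72 mm.

```bash
python3 -m crank '[{"tx":0,"ty":0.001,"tz":0,"wx":0,"wy":0,"wz":0,"grip":1},{"tx":0,"ty":0.0008,"tz":0,"wx":0,"wy":0,"wz":0,"grip":1},{"tx":0,"ty":0,"tz":0,"wx":0,"wy":0,"wz":0,"grip":1},{"tx":0,"ty":0,"tz":0,"wx":0,"wy":0,"wz":0,"grip":1},{"tx":-0.002,"ty":0,"tz":0,"wx":0,"wy":0,"wz":0,"grip":1},{"tx":-0.004,"ty":0,"tz":0,"wx":0,"wy":0,"wz":0,"grip":1},{"tx":-0.004,"ty":0,"tz":0,"wx":0,"wy":0,"wz":0,"grip":1},{"tx":-0.004,"ty":0,"tz":0,"wx":0,"wy":0,"wz":0,"grip":1},{"tx":-0.004,"ty":0,"tz":0,"wx":0,"wy":0,"wz":0,"grip":1},{"tx":-0.004,"ty":0,"tz":0,"wx":0,"wy":0,"wz":0,"grip":1}]' 30
python3 -m crank '[{"tx":-0.004,"ty":0,"tz":0,"wx":0,"wy":0,"wz":0,"grip":1},{"tx":-0.004,"ty":0,"tz":0,"wx":0,"wy":0,"wz":0,"grip":1},{"tx":-0.002,"ty":0,"tz":0,"wx":0,"wy":0,"wz":0,"grip":1},{"tx":0,"ty":0,"tz":0,"wx":0,"wy":0,"wz":0,"grip":1},{"tx":0,"ty":0,"tz":0,"wx":0,"wy":0,"wz":0,"grip":1},{"tx":0,"ty":0,"tz":0,"wx":0,"wy":0,"wz":0,"grip":1},{"tx":0,"ty":0,"tz":0,"wx":0,"wy":0,"wz":0,"grip":1},{"tx":0,"ty":0,"tz":0,"wx":0,"wy":0,"wz":0,"grip":1},{"tx":0,"ty":0,"tz":0,"wx":0,"wy":0,"wz":0,"grip":1},{"tx":0,"ty":0,"tz":0,"wx":0,"wy":0,"wz":0,"grip":1}]' 30
```

```text
t: 46.4
tcp_pos: [580.9, 378.3, 217.2]
orientation: [0.0, 0.688, 0.726, -0.0]
wrist_force: [0.3, -0.4, -0.7]
width: 0.253
finger_force: 29.9
t: 47.23
tcp_pos: [581.3, 369.1, 217.2]
orientation: [-0.0, 0.688, 0.726, -0.0]
wrist_force: [-0.6, -0.0, -1.7]
width: 0.253
finger_force: 29.9
```

```bash
python3 -m crank '[{"tx":-0.003,"ty":0,"tz":0,"wx":0,"wy":0,"wz":0,"grip":1},{"tx":-0.006,"ty":0,"tz":0,"wx":0,"wy":0,"wz":0,"grip":1},{"tx":-0.006,"ty":0,"tz":0,"wx":0,"wy":0,"wz":0,"grip":1},{"tx":-0.006,"ty":0,"tz":0,"wx":0,"wy":0,"wz":0,"grip":1},{"tx":-0.006,"ty":0,"tz":0,"wx":0,"wy":0,"wz":0,"grip":1},{"tx":-0.006,"ty":0,"tz":0,"wx":0,"wy":0,"wz":0,"grip":1},{"tx":-0.004,"ty":0,"tz":0,"wx":0,"wy":0,"wz":0,"grip":1},{"tx":0,"ty":0,"tz":0,"wx":0,"wy":0,"wz":0,"grip":1},{"tx":0,"ty":0,"tz":0,"wx":0,"wy":0,"wz":0,"grip":1},{"tx":0,"ty":0,"tz":0,"wx":0,"wy":0,"wz":0,"grip":1}]' 30
python3 -m crank '[{"tx":0,"ty":0,"tz":0.001,"wx":0,"wy":0,"wz":0,"grip":1},{"tx":0,"ty":0,"tz":0,"wx":0,"wy":0,"wz":0,"grip":1},{"tx":0,"ty":0,"tz":0,"wx":0,"wy":0,"wz":0,"grip":1},{"tx":0,"ty":0,"tz":0,"wx":0,"wy":0,"wz":0,"grip":-0.2},{"tx":0,"ty":0,"tz":0,"wx":0,"wy":0,"wz":0,"grip":-0.2},{"tx":0,"ty":0,"tz":0,"wx":0,"wy":0,"wz":0,"grip":-0.2},{"tx":0,"ty":0,"tz":0,"wx":0,"wy":0,"wz":0,"grip":-0.2},{"tx":0,"ty":0,"tz":0,"wx":0,"wy":0,"wz":0,"grip":-0.2},{"tx":0,"ty":0,"tz":0,"wx":0,"wy":0,"wz":0,"grip":-0.2},{"tx":0,"ty":0,"tz":0,"wx":0,"wy":0,"wz":0,"grip":-0.2}]' 30
python3 -m crank '[{"tx":0,"ty":0,"tz":-0.01,"wx":0,"wy":0,"wz":0,"grip":-0.2},{"tx":0,"ty":0,"tz":-0.02,"wx":0,"wy":0,"wz":0,"grip":-0.2},{"tx":0,"ty":0,"tz":-0.03,"wx":0,"wy":0,"wz":0,"grip":-0.2},{"tx":0,"ty":0,"tz":-0.03,"wx":0,"wy":0,"wz":0,"grip":-0.2},{"tx":0,"ty":0,"tz":-0.03,"wx":0,"wy":0,"wz":0,"grip":-0.2},{"tx":0,"ty":0,"tz":-0.03,"wx":0,"wy":0,"wz":0,"grip":-0.2},{"tx":0,"ty":0,"tz":-0.02,"wx":0,"wy":0,"wz":0,"grip":-0.2},{"tx":0,"ty":0,"tz":0,"wx":0,"wy":0,"wz":0,"grip":-0.2},{"tx":0,"ty":0,"tz":0,"wx":0,"wy":0,"wz":0,"grip":-0.2},{"tx":0,"ty":0,"tz":0,"wx":0,"wy":0,"wz":0,"grip":-0.2}]' 30
python3 - <<'E'
from h import *
np.set_printoptions(precision=1,suppress=True)
c,im=snap('wrist'); cv2.imwrite('pics/w16.png',im); brass(c,im,66,(550,180),(620,430),30)
c,s=snap('scene'); cv2.imwrite('pics/s16.png',s); brass(c,s,64,(340,100),(470,330));brass(c,s,66,(560,180),(610,430)); print(tray()[0])
c,s2=snap('side'); cv2.imwrite('pics/side16.png',s2)
d=np.abs(s.astype(int)-cv2.imread('pics/scene0.png')).max(2)>60
for ce,st in blobs(cv2.morphologyEx(d.astype(np.uint8),cv2.MORPH_OPEN,np.ones((3,3))),20): print('changed',ce,st)
print(s[232:242,316:332].max(2))
E
```

```text
t: 48.07
tcp_pos: [583.3, 332.4, 217.3]
orientation: [-0.0, 0.688, 0.726, 0.0]
wrist_force: [0.3, -0.2, -1.4]
width: 0.25
finger_force: 29.9
t: 48.9
tcp_pos: [583.4, 332.1, 216.2]
orientation: [-0.0, 0.688, 0.726, -0.0]
wrist_force: [-0.4, -0.5, -0.6]
width: 0.587
finger_force: 0.0
t: 49.73
tcp_pos: [583.1, 331.9, 385.9]
orientation: [-0.0, 0.688, 0.726, -0.0]
wrist_force: [-0.4, -1.1, -1.1]
width: 0.597
finger_force: 0.0
brass [322.6 193.1] 159 [583.6 331.2  66. ]
brass [323.  300.1] 35 [590.9 203.9  66. ]
brass [226.5 227.7] 56 [401.9 255.9  64. ]
brass [233.7 243.8] 59 [401.4 218.5  64. ]
brass [307.4 167.3] 35 [583.4 332.4  66. ]
((400.5247497558594, 221.20907592773438), (197.3628387451172, 91.63502502441406), 87.56333923339844)
changed [282.5  63.3] [ 240   13   92  101 3604]
changed [471.6  76.9] [469  70   7  14  57]
changed [512.2 104.6] [480  92  73  23 854]
changed [465.2 134.1] [449 119  33  31 143]
changed [495.8 162.1] [486 153  20  19 101]
changed [302.5 162.2] [299 159   8   7  42]
changed [425.1 197.8] [ 399  159   54   80 1308]
changed [297.7 169.7] [296 165   4  11 
[... 415 characters left out ...]
 252.5] [298 250   6   6  28]
[[150 148 135  91  94 104  84  86 105 114 105  96 108 157 168 167]
 [136 137 132 103  87  99  95  77  86 106 111 106  99 121 165 166]
 [133 136 138 131  91  88  95  87  80  95 101 108 101  78  91 144]
 [135 135 137 132 102  99  93 105  89  77  86  84  66  59  82 150]
 [132 133 135 134 134 132 102  91  87  70  67  65  67  69  82 113]
 [134 134 133 134 135 137 127  70  67  66  68  70  89 109 104 101]
 [133 133 130 133 134 133 129  82  64  74  89  78 105 109 109 106]
 [132 131 133 133 136 135 131 111  97  91 105  86  88 105 107 106]
 [131 129 131 133 133 134 134 134 129  88  96 106  87  87 106 109]
 [131 131 130 132 131 132 132 134 134 101  87  94  91  77  93 106]]
```

```bash
python3 -c "
from bench import ctrl; print(ctrl.sign_off())"
```

```text
the job is handed in; nothing more can be done
None
```

I handed the job in at about 50 s of robot time. All four dogs went into the tray, and the gauge was pulled to the marker (within about 1.5 mm by camera), held over 2 s and returned home, twice. One dog is back upright in the slot at about y = +47 mm and the other three are in the tray; hand-in gave no verdict, so the result is unconfirmed.

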